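# Set and hold the length stop

### The arm

A 6-joint arm with a two-finger parallel gripper is mounted at the origin on the work surface. World frame = base frame: x ahead of the robot, y to its left, z up, the work surface at z = 0. Lengths are in m, angles in degrees, forces in N, time in s.
With the tool pointing down it reaches from about 0.4 to 0.825 m from the base axis. Payload 7 kg.
Tool frame: the origin (TCP) lies at the very end of the fingers, on their centre line; the grasp point (between the pads) lies 19 mm behind it; x points along the fingers, y is the direction in which the jaws open and shut, and the axes are right-handed (so a half turn about x gives the same grasp; the last joint's range is limited). The gripper opens to 88 mm and grips with 3 to 60 N. Pads are 19 mm wide; open, the fingers measure 130 mm over their backs; the gripper's body (78 mm by 193 mm) begins 47 mm behind the grasp point.
Start: joints at [87.153, 20.546, 0.682, 0, -70.136, -16.507], TCP at [0.224, 0.637, 0.194] pointing down, gripper open.
Joint ranges: [-176.03, 176.03], [-82.01, 121.73], [-58.28, 71.71], [-173.87, 95.51], [-174.79, -0.11], [-173.66, 173.66]. Speed limits (degrees/s): [136.94, 136.94, 172.46, 180, 180, 180].

### API

Orientations are given as [roll, pitch, yaw] about the fixed x, y, z axes, in that order (R = Rz(yaw) Ry(pitch) Rx(roll)).
In Python, from plant import monitor, eyes, ticket gives the robot as it stands. The module is installed in compiled form; this text tells all that it offers.
- The arm moves only by the shell command python3 -m crank 'ROWS'. ROWS is JSON, a list of rows, each an object with "linear": the shift along the world's x, y, z in units of 60 mm (1.0 is 60 mm), a list of three; "rot": the turn, a rotation vector about the world's x, y, z in units of 5 degrees (1.0 is 5 degrees), a list of three; "hand": the opening, from 0 (shut) to 1 (fully open). In form: [{"linear": [tx, ty, tz], "rot": [ax, ay, az], "hand": hand}, ...]. A call has 1 to 20 rows; each row shifts and turns the pose as measured when the row begins; what a row does not reach is not made up. A row lasts 1/8 s, in which the tool goes at most 62.5 mm and 10.7 degrees, less where a joint would pass 70% of its speed; a pose out of reach is approached as far as the arm can. A call is refused whole if a number of a shift passes 1 or a number of a turn 1, either way. A call with a gripper value outside its range is refused whole. The fingers move at their own pace and stop on an object; the grip force is fixed at half the most. Time passes only in rows, so rows that do not move let the fingers close. It gives the time, the measured TCP pose, the force and the opening at its end, in the units of the state.
- monitor.get_obs(): the state, without advancing time (a new reading comes with each control period).
- eyes.snapshot(name): name is "side" or "top"; returns a dict with "image" (480x640x3 uint8, red, green, blue), "depth" (480x640 float32, m along the optical axis (not along the pixel's ray), 0 where there is no reading), "K" (3x3 intrinsics, pixels), "k1" (the pictures are not rectified: a ray, as slopes to the right and down, at radius r is drawn at 1 + k1 r^2 times it, then the intrinsics apply), "camera_from_world" (4x4, takes a point from world to camera coordinates). Camera axes: x right, y up, looking along -z (the intrinsics and any distortion apply to the point x, -y, -z); pixel columns grow to the right and rows downward; lengths in m; the calibration is good to about 2 mm. A picture is of the moment at which its call begins.
- ticket.close_job(): hands the job in, once; it reports no verdict.
The state is a dict: "clock": time; "joint_pos": joint angles; "qvel": joint speeds; "tau": joint torques, N m; "tool_pos": TCP position; "orientation": TCP orientation; "force": force on the tool from outside, world axes, zero at the start; "moment": the same for the moment, N m; "opening": finger opening in m.
Only numpy, scipy, OpenCV 4.12 (cv2) and the standard library are available. Lean on these libraries where they do the work, as an engineer would, in place of code of your own. Each camera call takes 0.05 s, during which the arm holds its last target.

### The job

Take the collared stop pin out of the wooden rack and stand it in the bore at the end of the gauge arm, fully home on its collar. Then push the lock button down until it stays in, take the arm by its upright grip post and draw it out until its index tongue is level with the rider clipped over the scale. Finish holding the arm still there by the post: a spring pulls it back if you let go. Leave the two spare pins, the brush and the steel offcut where they are.

Things in the scene. Friction and masses are not known exactly. Their poses are not given: they have to be found in the camera images.
- gauge: Fixed gauge: grey foot plate (mm: x -65 to 75, y -170 to 280, 12 thick), origin on the bench under the mouth of its square sleeve, z up. The arm slides out along its +y. Sleeve 44 wide, y -160 to 0, top at z 67, with the lock button on it; 10 mm scale on the plate at the +x side. With the arm home: button at (0, -55), post (0, 45), index y 45, bore (0, 120).
- slide (a joint): How far the telescoping arm is drawn out, m: 0 = home (where it starts, locked), up to 0.15, growing along the gauge's +y. A spring of 4 N at home, rising to about 5.2 N, pulls it home all the time. While the lock button is up it moves out only about 3 mm.
- lock (a joint): How far the lock button is pushed down, m: 0 = up (arm locked), 0.010 = fully down (arm free; it is free from about 0.006). It slides with about 3 N of friction, no spring, and stays where it is left.
- lock_top (a point): Middle of the top face of the round black lock button, 26 mm across, on top of the sleeve; 91 mm above the bench when up; it is pushed straight down.
- grip_post: Upright black grip post fixed on the telescoping arm: 20 mm (its x, across the arm) x 34 mm (its y, along the arm), standing from z = 59 to 118 mm above the bench, with a flange 28 x 42 mm in its lowest 4 mm. Origin at its foot, axes as the gauge.
- post_grip (a point): Point on the axis of the grip post to grasp at, 98 mm above the bench (20 mm below the post's top).
- bore_mouth (a point): Centre of the mouth of the upright 18 mm bore (2 mm chamfer) in the 44 mm square, 36 mm high block near the arm's end; the block's top face is 65 mm above the bench. The bore goes through, and the block hangs 17 mm above the foot plate. Moves with the arm; axes as the gauge.
- index_tip (a point): Tip of the thin dark index tongue (3 mm wide) that sticks out of the arm towards the scale, 46 mm above the bench. Moves with the arm.
- rider_mark (a point): Top edge of the rider, the small dark steel clip (a white line on top) (26 x 8 mm, 30 mm high) standing on the scale, at the middle of the side that faces the arm, in the middle of its 8 mm width; axes as the gauge. The arm is at the mark when index_tip has the same place along the gauge's y as this point.
- rack: Fixed plywood pin rack, 50 mm (x) x 170 mm (its y) x 30 mm high, origin under its middle, with three 18 mm holes 24 mm deep in a row along its y at -55, 0 and +55 mm. Each holds one pin; which is where varies.
- stop_pin: The stop pin, plain steel, the tallest, the only one with a collar part-way up: shank 16 mm dia from z = 0 to 32 mm (chamfered foot), collar 30 mm dia from 32 to 38, stem 18 mm dia from 38 to 80 to hold it by. Origin at the centre of its foot, z up along the pin. 110 to 220 g. In the rack its foot is 6 mm above the bench.
- pin_collar (a point): Centre of the underside of the stop pin's collar, 32 mm above its foot; it lies at bore_mouth when the pin is fully home.
- plain_dowel: Spare plain steel dowel 16 mm dia, 60 mm long, in the rack. Bystander. Origin at its foot.
- mushroom_pin: Spare steel pin, 16 mm shank, 34 mm wide flat head, 46 mm tall, in the rack. Bystander. Origin at its foot.
- wire_brush: Loose hand brush lying on the bench nearer the robot. Bystander.
- angle_offcut: Loose piece of steel angle, 50 x 160 x 50 mm, lying on the robot's left, past the arm's end. Bystander.
Mind the look-alikes: they are no part of the job. What is shaped like the stop_pin but turquoise or yellow is not meant.

How it is judged:
By the outcome, as a careful person would: the job done as asked, in the order asked, and still so for the second after the job is handed in, while the arm keeps its last pose, push and grip.
It also fails if it takes over 72 s, if anything falls off the work surface, if the arm or the gripper's body presses on something with over 40 N, if the wrist force passes 120 N, or if a joint passes its speed limit or range.

## Working session

There is one attempt and no reset: what is moved stays moved. The work goes in short steps, Python scripts to look and compute and a shell command to move; the robot and the scene stay as the last step left them, time stands still between calls to the robot, and variables do not carry over. Pictures are saved under pics/ and viewed, and the job is handed in when it is done.

```bash
mkdir -p pics; ls; cat > h.py <<'E'
import numpy as np,cv2
from plant import monitor,eyes,ticket
def snap(n,tag):
    s=eyes.snapshot(n); np.savez('pics/%s.npz'%tag,**{k:s[k] for k in s}); cv2.imwrite('pics/%s.png'%tag,s['image'][:,:,::-1]); return s
def load(tag): return dict(np.load('pics/%s.npz'%tag))
def ray(s,u,v):
    K=s['K'];xd=np.array([(u-K[0,2])/K[0,0],(v-K[1,2])/K[1,1]]);x=xd.copy()
    for _ in range(30): x=xd/(1+float(s['k1'])*(x@x))
    T=s['camera_from_world'];R=T[:3,:3];c=-R.T@T[:3,3]
    return c,R.T@np.array([x[0],-x[1],-1.])
def onz(s,u,v,z):
    c,d=ray(s,u,v);return c+d*(z-c[2])/d[2]
def dep(s,u,v):
    c,d=ray(s,u,v);return c+d*float(s['depth'][int(round(v)),int(round(u))])
def proj(s,p):
    T=s['camera_from_world'];q=T[:3,:3]@np.array(p)+T[:3,3];x=np.array([q[0],-q[1]])/-q[2]
    x=x*(1+float(s['k1'])*(x@x));K=s['K'];return K[0,0]*x[0]+K[0,2],K[1,1]*x[1]+K[1,2]
def cloud(s):
    v,u=np.mgrid[0:480,0:640];K=s['K'];xd=np.stack([(u-K[0,2])/K[0,0],(v-K[1,2])/K[1,1]],-1);x=xd.copy()
    for _ in range(30): x=xd/(1+float(s['k1'])*(x**2).sum(-1,keepdims=True))
    T=s['camera_from_world'];R=T[:3,:3];c=-R.T@T[:3,3]
    d=np.stack([x[...,0],-x[...,1],-np.ones(u.shape)],-1)@R
    return c+d*s['depth'][...,None]
E
python3 - <<'E'
from h import *
for n in('top','side'):
    s=snap(n,n+'0'); T=s['camera_from_world'];print(n,-T[:3,:3].T@T[:3,3],s['K'][0,0],s['k1'])
print(monitor.get_obs())
E
```

```text
pics
top [0.38416854 0.04775993 1.20118132] 458.308849580816 0.011710905924106518
side [ 0.3375827  -0.69561004  0.79987448] 534.5697718414661 -0.11453046997349113
{'clock': 0.1, 'joint_pos': array([ 8.71527895e+01,  2.05880674e+01,  6.40624536e-01, -1.62040404e-02,
       -7.01375374e+01, -1.65070239e+01]), 'qvel': array([ 0.00204158, -0.07224459,  0.0564031 ,  0.06446067,  0.12873199,
       -0.06981412]), 'tau': array([-1.60851559e-03, -5.84160483e+01,  2.93749863e+01,  7.01547816e+00,
        1.01110016e-02, -5.69425492e-05]), 'tool_pos': array([0.22357812, 0.6363903 , 0.1935251 ]), 'orientation': array([  96.34529368,   89.91366473, -103.01445758]), 'force': array([ 0.17883824,  0.81891625, -0.36410522]), 'moment': array([0.02857675, 0.02338787, 0.00978998]), 'opening': 0.08768807394953639}
```

View pics/top0.png

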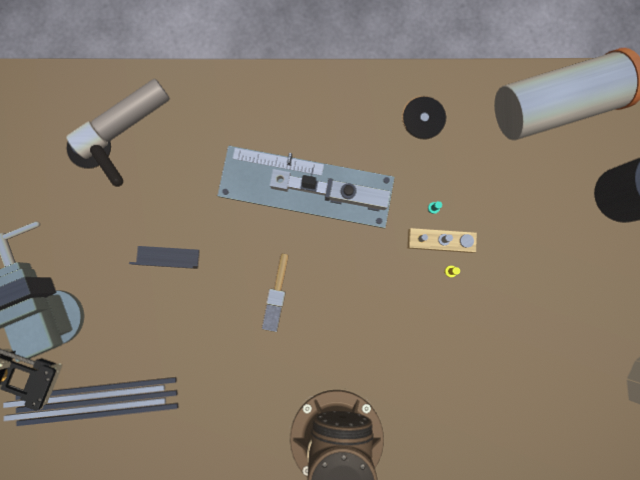

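View pics/side0.png

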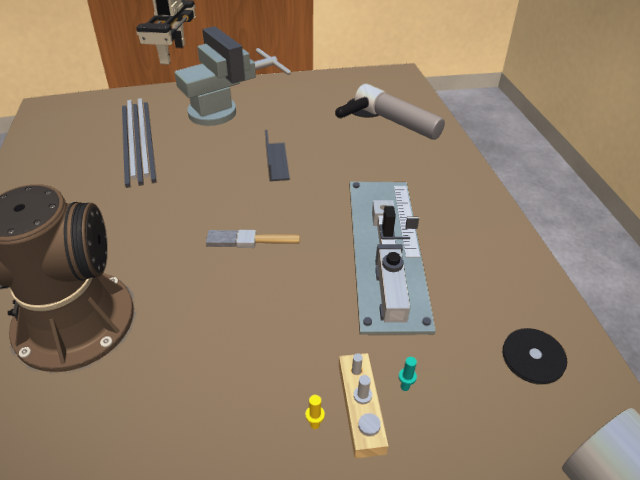

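The top view shows the gauge at about (305,185), with the arm pointing to the image left. The rack is at (443,240), with the collared pin in its middle hole at (446,239). The turquoise and yellow decoys stand beside the rack. The rider is at (291,158). Next I'll zoom in to measure.

```bash
python3 - <<'E'
from h import *
s=load('top0');i=s['image'][:,:,::-1]
a=cv2.resize(i[140:235,210:400],None,fx=4,fy=4,interpolation=cv2.INTER_CUBIC)
cv2.imwrite('pics/z1.png',a)
b=cv2.resize(i[195:285,400:485],None,fx=6,fy=6,interpolation=cv2.INTER_CUBIC)
cv2.imwrite('pics/z2.png',b)
s=load('side0');i=s['image'][:,:,::-1]
cv2.imwrite('pics/z3.png',cv2.resize(i[175:335,340:440],None,fx=3.7,fy=3.7,interpolation=cv2.INTER_CUBIC))
cv2.imwrite('pics/z4.png',cv2.resize(i[345:460,300:430],None,fx=5,fy=5,interpolation=cv2.INTER_CUBIC))
E
```

```text
(no output)
```

View pics/z1.png

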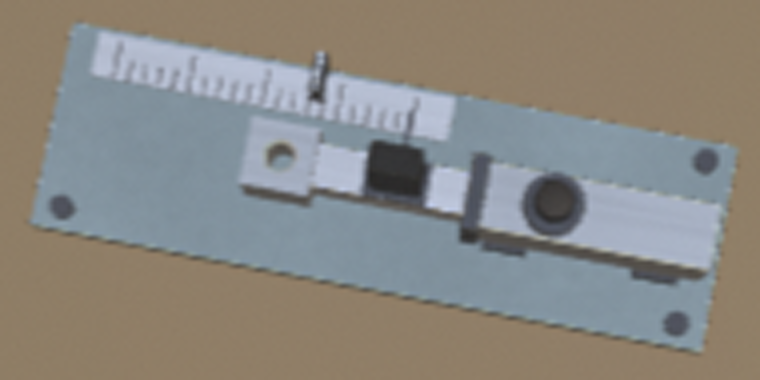

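View pics/z2.png

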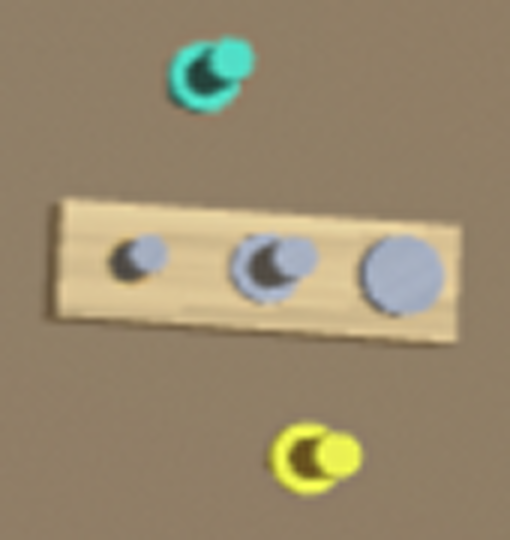

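View pics/z3.png

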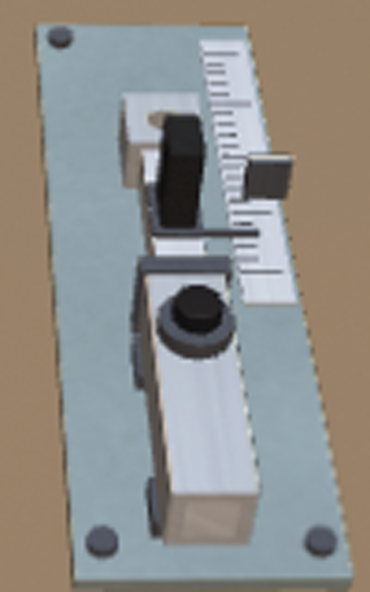

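View pics/z4.png

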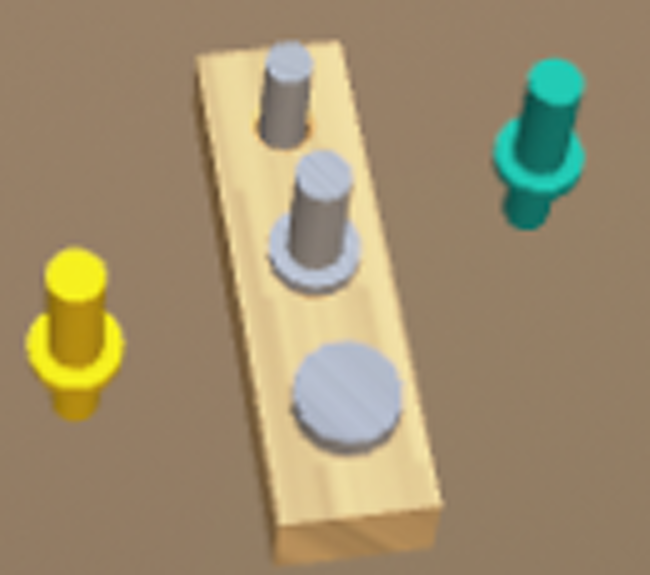

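```bash
cat > fit.py <<'E'
from h import *
def z1(s,pts,sc,o): return [((u+.5)/sc-.5+o[0],(v+.5)/sc-.5+o[1]) for u,v in pts]
def rigid(A,B):
    A=np.array(A);B=np.array(B);ca,cb=A.mean(0),B.mean(0);U,S,V=np.linalg.svd((A-ca).T@(B-cb));R=(U@V).T
    return R,cb-R@ca,np.linalg.norm(A@R.T+(cb-R@ca)-B,axis=1)*1000
E
python3 - <<'E'
from fit import *
t=load('top0');d=load('side0')
G=np.array([(75,280),(75,-170),(-65,-170),(-65,280)])/1000
pt=z1(t,[(80,22),(737,148),(703,352),(32,226)],4,(210,140))
pd=z1(d,[(245,25),(350,577),(78,580),(35,25)],3.7,(340,175))
for s,p in((t,pt),(d,pd)):
    W=[onz(s,*q,.012)[:2] for q in p];R,o,e=rigid(G,W);print('gauge',o,np.degrees(np.arctan2(R[1,0],R[0,0])),e)
    for nm,q,z in(('bore',(0,.12),.065),('post',(0,.045),.118),('btn',(0,-.055),.091)):print(nm,R@q+o,proj(s,[*(R@q+o),z]))
# rack corners z=.03
Rk=np.array([(25,85),(25,-85),(-25,-85),(-25,85)])/1000
for s,p in((t,z1(t,[(65,200),(462,225),(457,342),(57,318)],6,(400,195))),(d,z1(d,[(340,42),(440,507),(277,526),(197,56)],5,(300,345)))):
    W=[onz(s,*q,.03)[:2] for q in p];R,o,e=rigid(Rk,W);print('rack',o,np.degrees(np.arctan2(R[1,0],R[0,0])),e)
# pin top
print('pin top',onz(t,*z1(t,[(295,258)],6,(400,195))[0],.086),'collar',onz(t,*z1(t,[(267,268)],6,(400,195))[0],.044))
print('pin top',onz(d,*z1(d,[(324,174)],5,(300,345))[0],.086))
# specific features
f=lambda p:z1(t,[p],4,(210,140))[0]
g=lambda p:z1(d,[p],3.7,(340,175))[0]
print('bore top',onz(t,*f((281,156)),.065),'btn',onz(t,*f((556,200)),.091),'rider',onz(t,*f((320,75)),.042), 'idx',onz(t,*f((410,108)),.046))
print('btn side',onz(d,*g((200,306)),.091),'idx',onz(d,*g((258,233)),.046))
c=cloud(t)
for nm,u,v in(('pintop',449,238),('btn',348.5,190),('dowel',424,237)):
  print(nm,c[int(v),int(u)])
E
```

```text
gauge [0.62209143 0.02157876] -11.025222645045444 [3.55530874 3.32846439 1.83467299 1.01625076]
bore [0.64504036 0.13936393] (np.float64(280.2486322975769), np.float64(178.9118030873434))
post [0.63069728 0.0657482 ] (np.float64(309.0963677860954), np.float64(179.7524391636366))
btn [ 0.61157317 -0.03240611] (np.float64(349.20652686639085), np.float64(189.78278198288473))
gauge [0.62676332 0.02195107] -10.802976548802341 [0.655244   2.750597   1.98995844 1.70195523]
bore [0.6492552  0.13982437] (np.float64(383.4886894405473), np.float64(206.7527931911318))
post [0.63519777 0.06615356] (np.float64(389.4563441281107), np.float64(210.56515605826445))
btn [ 0.61645454 -0.03207419] (np.float64(393.3245427420278), np.float64(256.10343382252927))
rack [ 0.49338288 -0.27599848] -3.7464169112536534 [0.61981558 0.4706903  0.25150011 0.87713272]
rack [ 0.49765267 -0.27630249] -4.33042724711131 [0.20917294 0.16489472 0.11427946 0.15510033]
pin top [ 0.493498  -0.2748841  0.086    ] collar [ 0.49339451 -0.27510182  0.044     ]
pin top [ 0.49788092 -0.27596406  0.086     ]
bore top [0.64577743 0.14030991 0.065     ] btn [ 0.61196979 -0.03097982  0.091     ] rider [0.70424079 0.11729123 0.042     ] idx [0.68138188 0.05914497 0.046     ]
btn side [ 0.61618547 -0.0353329   0.091     ] idx [0.6827652  0.05590288 0.046     ]
pintop [ 0.49265808 -0.27601282  0.08410465]
btn [ 0.61260704 -0.02996955  0.08331872]
dowel [ 0.49721626 -0.21964904  0.06421253]
```

```bash
cat >> h.py <<'E'
from scipy.spatial.transform import Rotation as Ro
def st():
    o=monitor.get_obs();R=Ro.from_euler('xyz',o['orientation'],degrees=True).as_matrix()
    print('t%.2f'%o['clock'],'tcp',o['tool_pos'].round(4),'x',R[:,0].round(3),'y',R[:,1].round(3),'yaw_y%.1f'%np.degrees(np.arctan2(R[1,1],R[0,1])),'F',o['force'].round(1),'op%.4f'%o['opening'],'j',o['joint_pos'].round(1));return o,R
def turn(yaw): # rotvec (units of 5deg) to make tool x down and tool y at heading yaw (mod 180)
    o,R=st();best=None
    for k in(0,180):
        a=np.radians(yaw+k);y=np.array([np.cos(a),np.sin(a),0]);x=np.array([0,0,-1.]);W=np.stack([x,y,np.cross(x,y)],1)
        r=np.degrees(Ro.from_matrix(W@R.T).as_rotvec())
        if best is None or np.linalg.norm(r)<np.linalg.norm(best):best=r
    print('turn units',(best/5).round(3),'deg',best.round(2))
def move(p):
    o=monitor.get_obs();print('shift units',((np.array(p)-o['tool_pos'])/.06).round(3))
E
python3 - <<'E'
from h import *
turn(-4); move([.497,-.2755,.15])
E
```

```text
t0.10 tcp [0.2236 0.6364 0.1935] x [-0.    -0.001 -1.   ] y [-0.331 -0.943  0.001] yaw_y-109.4 F [ 0.2  0.8 -0.4] op0.0877 j [ 87.2  20.6   0.6  -0.  -70.1 -16.5]
turn units [ 1.2000e-02 -1.4000e-02 -1.4928e+01] deg [ 6.000e-02 -7.000e-02 -7.464e+01]
shift units [  4.557 -15.198  -0.725]
```

```bash
python3 -m crank '[{"linear":[0.9,-0.8,0.2],"rot":[0,0,-1],"hand":0.5},{"linear":[0.9,-0.8,0],"rot":[0,0,-1],"hand":0.5},{"linear":[0.9,-0.9,0],"rot":[0,0,-1],"hand":0.5},{"linear":[0.9,-0.9,0],"rot":[0,0,-1],"hand":0.5},{"linear":[0.8,-1,0],"rot":[0,0,-1],"hand":0.5},{"linear":[0.8,-1,0],"rot":[0,0,-1],"hand":0.5},{"linear":[0.4,-1,0],"rot":[0,0,-1],"hand":0.5},{"linear":[0.2,-1,0],"rot":[0,0,-1],"hand":0.5},{"linear":[0,-1,0],"rot":[0,0,-1],"hand":0.5},{"linear":[0,-1,0],"rot":[0,0,-1],"hand":0.5},{"linear":[-0.2,-1,0],"rot":[0,0,-1],"hand":0.5},{"linear":[-0.2,-1,0],"rot":[0,0,-1],"hand":0.5},{"linear":[-0.2,-1,0],"rot":[0,0,-1],"hand":0.5},{"linear":[-0.2,-1,0],"rot":[0,0,-1],"hand":0.5}]'; python3 - <<'E'
from h import *
turn(-4); move([.497,-.2755,.11])
E
```

```text
clock: 1.85
tool_pos: [0.4685, -0.1229, 0.1978]
orientation: [101.9, 89.4, -169.4]
force: [2.0, -0.2, -1.0]
opening: 0.0438
t1.85 tcp [ 0.4685 -0.1229  0.1978] x [-0.011 -0.002 -1.   ] y [-1.     0.022  0.011] yaw_y178.7 F [ 2.  -0.2 -1. ] op0.0438 j [  8.6   2.6 -21.9   0.  -66.2  -9.9]
turn units [ 0.02  -0.125 -0.544] deg [ 0.1  -0.63 -2.72]
shift units [ 0.476 -2.543 -1.463]
```

```bash
python3 -m crank '[{"linear":[0.2,-0.9,0],"rot":[0,-0.1,-0.25],"hand":0.5},{"linear":[0.2,-0.8,-0.4],"rot":[0,0,-0.25],"hand":0.5},{"linear":[0.1,-0.6,-0.5],"rot":[0,0,0],"hand":0.5},{"linear":[0,0,-0.3],"rot":[0,0,0],"hand":0.5}]'; python3 - <<'E'
from h import *
turn(-4); move([.497,-.2755,.11])
t=snap('top','t1');d=snap('side','s1')
i=t['image'][:,:,::-1]
cv2.imwrite('pics/z5.png',cv2.resize(i[165:295,380:500],None,fx=4.5,fy=4.5,interpolation=cv2.INTER_CUBIC))
i=d['image'][:,:,::-1]
cv2.imwrite('pics/z6.png',cv2.resize(i[290:460,290:430],None,fx=3.5,fy=3.5,interpolation=cv2.INTER_CUBIC))
E
```

```text
clock: 2.35
tool_pos: [0.4976, -0.2694, 0.1251]
orientation: [-134.9, 89.8, -49.1]
force: [-0.7, -0.0, 0.4]
opening: 0.0437
t2.35 tcp [ 0.4976 -0.2694  0.1251] x [ 0.002 -0.002 -1.   ] y [-0.997  0.074 -0.002] yaw_y175.8 F [-0.7 -0.   0.4] op0.0437 j [ -8.5  13.4 -19.    0.1 -57.4   4.3]
turn units [0.024 0.021 0.043] deg [0.12 0.11 0.22]
shift units [-0.01  -0.102 -0.252]
```

View pics/z6.png

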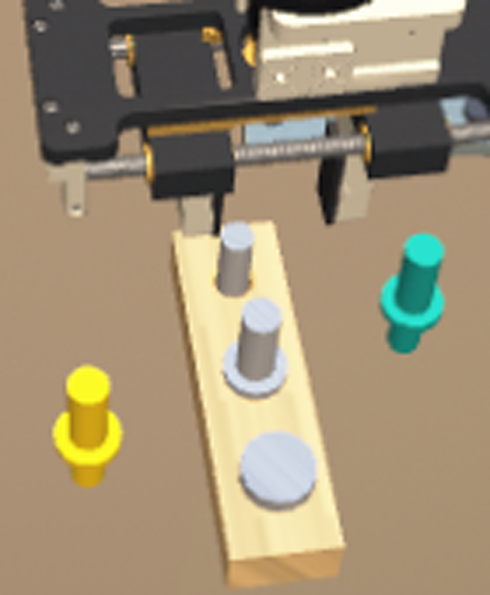

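View pics/z5.png

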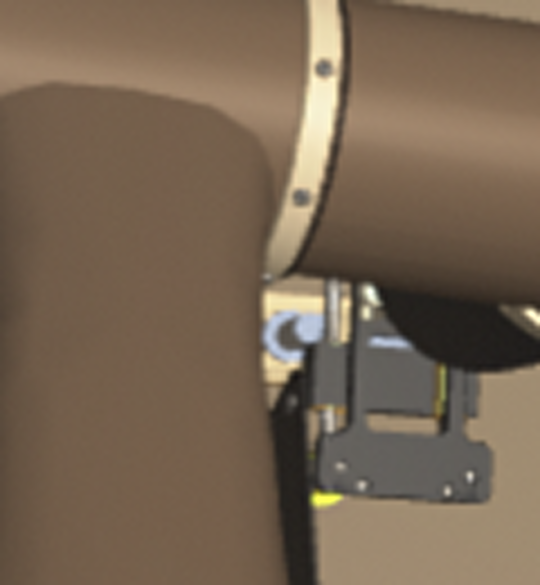

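```bash
python3 - <<'E'
from h import *
o,R=st();d=load('s1');t=load('t1')
p=o['tool_pos']
for off in(-.022,0,.022): print(proj(d,p+R[:,1]*off))
print('pin',proj(d,[.4978,-.276,.086]),proj(d,[.4934,-.275,.086]))
E
python3 -c "
import cv2
i=cv2.imread('pics/s1.png');cv2.imwrite('pics/z7.png',cv2.resize(i[330:410,330:410],None,fx=7,fy=7,interpolation=cv2.INTER_CUBIC))"
```

```text
t2.45 tcp [ 0.4965 -0.2676  0.1246] x [-0.001 -0.001 -1.   ] y [-0.997  0.072  0.001] yaw_y175.9 F [ 0.3  0.6 -0.2] op0.0431 j [ -8.4  13.4 -19.1   0.1 -57.5   4.2]
(np.float64(378.44685897715647), np.float64(359.38928667740424))
(np.float64(363.98583486979845), np.float64(360.869589502122))
(np.float64(349.4264317991358), np.float64(362.33741951861316))
pin (np.float64(364.3546968499217), np.float64(379.4286742093925)) (np.float64(361.41415686272455), np.float64(379.3501437287764))
```

View pics/z7.png

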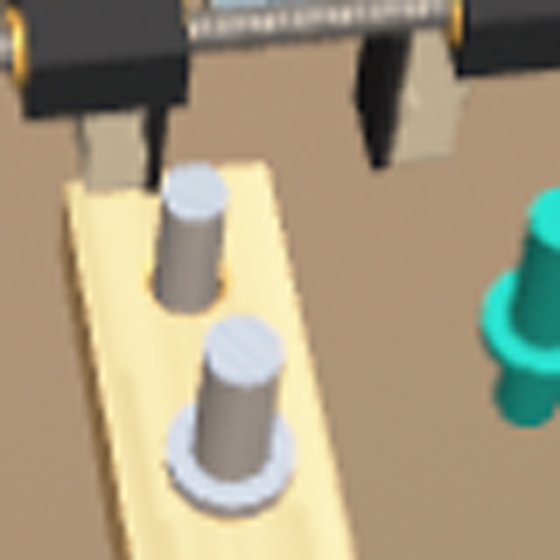

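```bash
python3 - <<'E'
from h import *
d=load('s1');c=cloud(d);c0=cloud(load('side0'))
for u in(343,347,350,352,381,384,388,392):
    for v in(350,353,355,357,359): print(u,v,c[v,u].round(4))
print('pin top',c[380,364],c0[380,364], 'rack', c[400,375],c[400,350],'bench',c[440,340])
b=cloud(load('top0'));print('bench top',b[300,400],b[260,460],'rack',b[248,440], b[232,440])
E
```

```text
343 350 [ 0.46   -0.2773  0.1762]
343 353 [ 0.4602 -0.2776  0.1693]
343 355 [ 0.4602 -0.2784  0.1655]
343 357 [ 0.4608 -0.2771  0.1585]
343 359 [ 0.4841 -0.1988  0.0324]
347 350 [ 0.4654 -0.2786  0.1766]
347 353 [ 0.4661 -0.2774  0.1675]
347 355 [ 0.4659 -0.2788  0.1645]
347 357 [ 0.4919 -0.1956  0.0316]
347 359 [ 0.4915 -0.1977  0.0288]
350 350 [ 0.4702 -0.2772  0.1734]
350 353 [ 0.4704 -0.2779  0.1669]
350 355 [ 0.4708 -0.2775  0.1613]
350 357 [ 0.4714 -0.2763  0.1544]
350 359 [ 0.4961 -0.1999  0.0307]
352 350 [ 0.4733 -0.2767  0.1717]
352 353 [ 0.4737 -0.2767  0.1643]
352 355 [ 0.4739 -0.277   0.1598]
352 357 [ 0.4997 -0.1987  0.034 ]
352 359 [ 0.4996 -0.2002  0.0302]
381 350 [ 5.616e-01 -1.723e-01  5.000e-04]
381 353 [ 0.5596 -0.1791  0.0013]
381 355 [ 5.587e-01 -1.826e-01  3.000e-04]
381 357 [ 0.5572 -0.1877  0.0018]
381 359 [ 0.557  -0.1894 -0.0018]
384 350 [ 0.5199 -0.2804  0.1642]
384 353 [ 0.5206 -0.2806  0.1569]
384 355 [ 0.5647 -0.182  -0.0023]
384 357 [ 0.5625 -0.1885  0.0016]
384 359 [ 0.5616 -0.192   0.0006]
388 350 [ 0.5248 -0.2831  0.1668]
388 353 [ 0.572  -0.1813  0.001 ]
388 355 [ 0.5716 -0.1837 -0.0017]
388 357 [ 5.701e-01 -1.886e-01 -4.000e-04]
388 359 [ 0.5684 -0.1937  0.0011]
392 350 [ 0.531  -0.2831  0.165 ]
392 353 [ 0.5788 -0.1833  0.002 ]
392 355 [ 5.782e-01 -1.860e-01 -3.000e-04]
392 357 [ 0.5767 -0.1909  0.001 ]
392 359 [ 0.5754 -0.1952  0.0013]
pin top [ 0.49679936 -0.27744272  0.08696489] [ 0.49658114 -0.27801584  0.08794198] rack [ 0.51710546 -0.28488176  0.03263955] [ 0.47802805 -0.27644639  0.03133492] bench [ 4.51991702e-01 -3.25545713e-01 -2.61865107e-04]
bench top [ 0.33909882 -0.16900823 -0.00354883] [ 0.44298202 -0.3280328  -0.00197708] rack [ 0.47226109 -0.2680252   0.02961471] [ 0.51347064 -0.26912992  0.02977603]
```

```bash
python3 - <<'E'
from h import *
d=load('side0')
print(proj(d,[.2236,.6364,.1935]))
for a in(-.044,.044): print(proj(d,np.array([.2236,.6364,.1935])+a*np.array([-.331,-.943,0])))
i=d['image'][:,:,::-1];cv2.imwrite('pics/z8.png',cv2.resize(i[0:100,120:220],None,fx=5,fy=5,interpolation=cv2.INTER_CUBIC))
d=snap('side','s2');st()
i=d['image'][:,:,::-1];cv2.imwrite('pics/z9.png',cv2.resize(i[300:420,290:430],None,fx=5,fy=5,interpolation=cv2.INTER_CUBIC))
E
```

```text
(np.float64(174.40607226383284), np.float64(65.99820645582997))
(np.float64(180.21218461509446), np.float64(58.74010912422713))
(np.float64(168.32668756880707), np.float64(73.62626327265443))
t2.50 tcp [ 0.4975 -0.2674  0.1262] x [ 0.001 -0.002 -1.   ] y [-0.997  0.071 -0.002] yaw_y175.9 F [0.1 0.6 0.2] op0.0439 j [ -8.3  13.3 -19.1   0.1 -57.5   4.2]
```

View pics/z8.png

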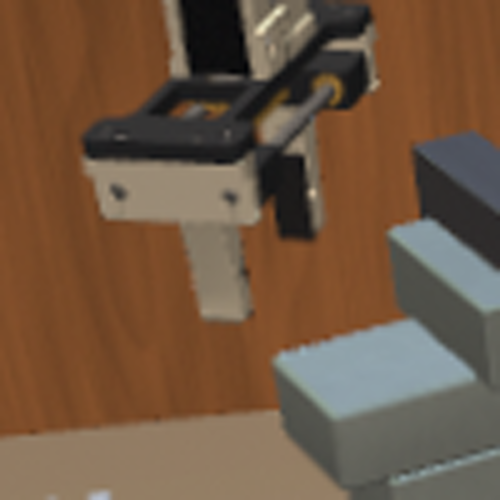

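View pics/z9.png

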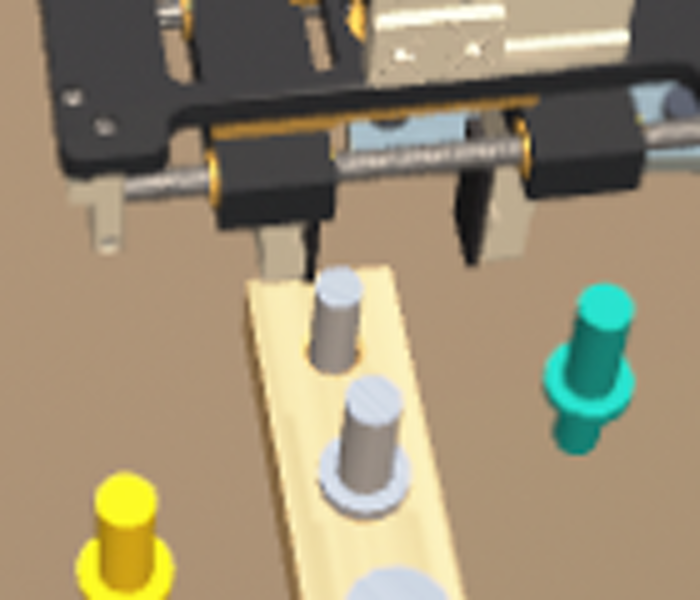

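```bash
python3 - <<'E'
from h import *
d=load('s2');c=cloud(d)
for u in(336,345,346,347,410): print(u,[(v,*c[v,u].round(3)) for v in range(326,360,3)])
E
```

```text
336 [(326, np.float64(0.445), np.float64(-0.287), np.float64(0.247)), (329, np.float64(0.444), np.float64(-0.291), np.float64(0.247)), (332, np.float64(0.444), np.float64(-0.295), np.float64(0.245)), (335, np.float64(0.442), np.float64(-0.301), np.float64(0.247)), (338, np.float64(0.442), np.float64(-0.304), np.float64(0.245)), (341, np.float64(0.442), np.float64(-0.304), np.float64(0.239)), (344, np.float64(0.442), np.float64(-0.304), np.float64(0.233)), (347, np.float64(0.483), np.float64(-0.152), np.float64(0.002)), (350, np.float64(0.482), np.float64(-0.157), np.float64(0.0)), (353, np.float64(0.481), np.float64(-0.163), np.float64(0.001)), (356, np.float64(0.48), np.float64(-0.169), np.float64(-0.001)), (359, np.float64(0.478), np.float64(-0.174), np.float64(-0.002))]
345 [(326, np.float64(0.457), np.float64(-0.288), np.float64(0.246)), (329, np.float64(0.456), np.float64(-0.294), np.float64(0.247)), (332, np.float64(0.455), np.float64(-0.297), np.float64(0.245)), (335, np.float64(0.454), np.float64(-0.302), np.float64(0.246)), (338, np.float64(0.454), np.float64(-0.304), np.flo
[... 2110 characters left out ...]
np.float64(0.539), np.float64(-0.308), np.float64(0.245)), (332, np.float64(0.539), np.float64(-0.31), np.float64(0.241)), (335, np.float64(0.54), np.float64(-0.31), np.float64(0.234)), (338, np.float64(0.541), np.float64(-0.31), np.float64(0.227)), (341, np.float64(0.62), np.float64(-0.163), np.float64(-0.001)), (344, np.float64(0.617), np.float64(-0.17), np.float64(0.0)), (347, np.float64(0.616), np.float64(-0.174), np.float64(-0.002)), (350, np.float64(0.614), np.float64(-0.181), np.float64(-0.002)), (353, np.float64(0.611), np.float64(-0.189), np.float64(0.001)), (356, np.float64(0.609), np.float64(-0.196), np.float64(0.002)), (359, np.float64(0.58), np.float64(-0.25), np.float64(0.08))]
```

```bash
python3 -m crank '[{"linear":[0,-0.15,-0.2],"rot":[0,0,0],"hand":0.5},{"linear":[0,0,-0.3],"rot":[0,0,0],"hand":0.5},{"linear":[0,0,-0.2],"rot":[0,0,0],"hand":0.5},{"linear":[0,0,0],"rot":[0,0,0],"hand":0.5}]'; python3 - <<'E'
from h import *
turn(-4); move([.497,-.2765,.08])
d=snap('side','s3')
i=d['image'][:,:,::-1]
cv2.imwrite('pics/z10.png',cv2.resize(i[310:430,300:430],None,fx=5,fy=5,interpolation=cv2.INTER_CUBIC))
E
```

```text
clock: 3.0
tool_pos: [0.4996, -0.2763, 0.0853]
orientation: [-113.7, 89.6, -27.6]
force: [0.9, 1.2, -0.1]
opening: 0.0439
t3.00 tcp [ 0.4996 -0.2763  0.0853] x [ 0.006 -0.003 -1.   ] y [-0.998  0.067 -0.007] yaw_y176.1 F [ 0.9  1.2 -0.1] op0.0439 j [ -9.2  16.  -21.4   0.2 -52.2   5.3]
turn units [ 0.038  0.073 -0.028] deg [ 0.19  0.36 -0.14]
shift units [-0.044 -0.004 -0.088]
```

View pics/z10.png

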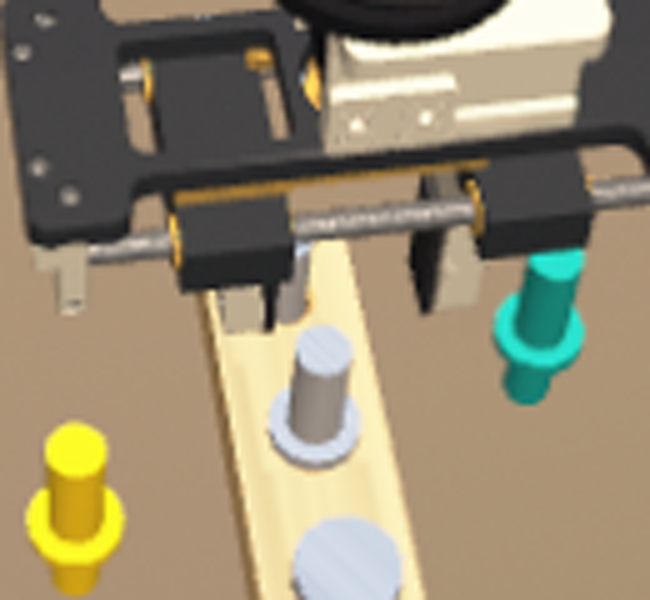

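```bash
python3 -m crank '[{"linear":[-0.05,0,-0.2],"rot":[0.03,0.07,0],"hand":0.5},{"linear":[0,0,-0.2],"rot":[0,0,0],"hand":0.5},{"linear":[0,0,-0.2],"rot":[0,0,0],"hand":0.5},{"linear":[0,0,0],"rot":[0,0,0],"hand":0.5}]'; python3 - <<'E'
from h import *
turn(-4); move([.497,-.2765,.02])
d=snap('side','s4');c=cloud(d)
i=d['image'][:,:,::-1]
cv2.imwrite('pics/z11.png',cv2.resize(i[310:430,300:430],None,fx=5,fy=5,interpolation=cv2.INTER_CUBIC))
E
```

```text
clock: 3.55
tool_pos: [0.4973, -0.2763, 0.0482]
orientation: [-115.9, 89.9, -29.7]
force: [-0.4, -0.2, 0.1]
opening: 0.0439
t3.55 tcp [ 0.4973 -0.2763  0.0482] x [ 0.002 -0.001 -1.   ] y [-0.998  0.067 -0.002] yaw_y176.2 F [-0.4 -0.2  0.1] op0.0439 j [ -9.3  18.5 -23.7   0.1 -47.7   5.5]
turn units [ 0.013  0.023 -0.035] deg [ 0.07  0.12 -0.17]
shift units [-0.005 -0.003 -0.47 ]
```

View pics/z11.png

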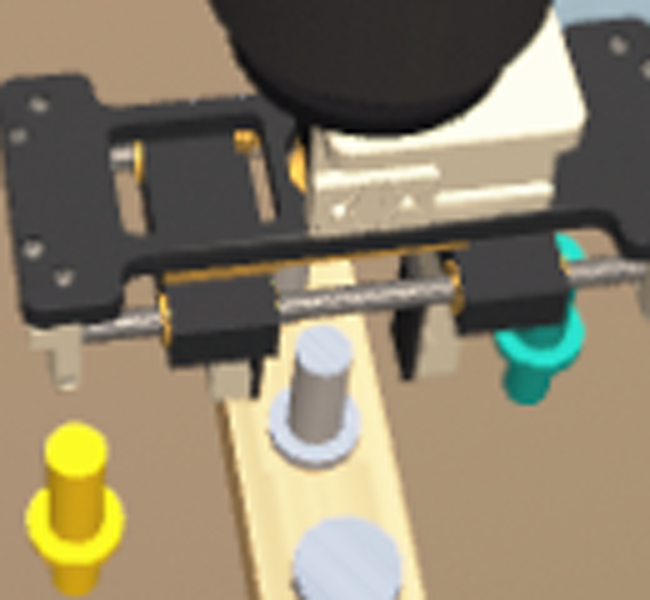

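```bash
python3 - <<'E'
from h import *
d=load('s4');c=cloud(d)
for z in(.048,.06,.07,.08,.09): print(z,proj(d,[.4973,-.2858,z]))
print([(v,*c[v,346].round(3)) for v in range(378,396,2)])
E
```

```text
0.048 (np.float64(363.84523717948343), np.float64(397.72397585526073))
0.06 (np.float64(364.3967246203345), np.float64(393.78598481919374))
0.07 (np.float64(364.864735245073), np.float64(390.4389509202937))
0.08 (np.float64(365.3406086689584), np.float64(387.0308671421359))
0.09 (np.float64(365.82453043044524), np.float64(383.5601653567169))
[(378, np.float64(0.456), np.float64(-0.315), np.float64(0.164)), (380, np.float64(0.457), np.float64(-0.314), np.float64(0.158)), (382, np.float64(0.457), np.float64(-0.312), np.float64(0.15)), (384, np.float64(0.466), np.float64(-0.287), np.float64(0.101)), (386, np.float64(0.466), np.float64(-0.287), np.float64(0.096)), (388, np.float64(0.466), np.float64(-0.288), np.float64(0.091)), (390, np.float64(0.476), np.float64(-0.256), np.float64(0.029)), (392, np.float64(0.475), np.float64(-0.261), np.float64(0.031)), (394, np.float64(0.474), np.float64(-0.264), np.float64(0.03))]
```

```bash
python3 -m crank '[{"linear":[-0.01,0,-0.15],"rot":[0,0,0],"hand":0.5},{"linear":[0,0,-0.15],"rot":[0,0,0],"hand":0.5},{"linear":[0,0,0],"rot":[0,0,0],"hand":0.5}]'; python3 - <<'E'
from h import *
st()
d=snap('side','s5');c=cloud(d)
i=d['image'][:,:,::-1]
cv2.imwrite('pics/z12.png',cv2.resize(i[310:430,300:430],None,fx=5,fy=5,interpolation=cv2.INTER_CUBIC))
E
```

```text
clock: 3.98
tool_pos: [0.4974, -0.2766, 0.03]
orientation: [-111.2, 89.8, -25.0]
force: [-0.1, 1.0, 0.8]
opening: 0.044
t3.98 tcp [ 0.4974 -0.2766  0.03  ] x [ 0.004 -0.002 -1.   ] y [-0.998  0.066 -0.004] yaw_y176.2 F [-0.1  1.   0.8] op0.0440 j [ -9.3  19.8 -24.8   0.1 -45.3   5.5]
```

View pics/z12.png

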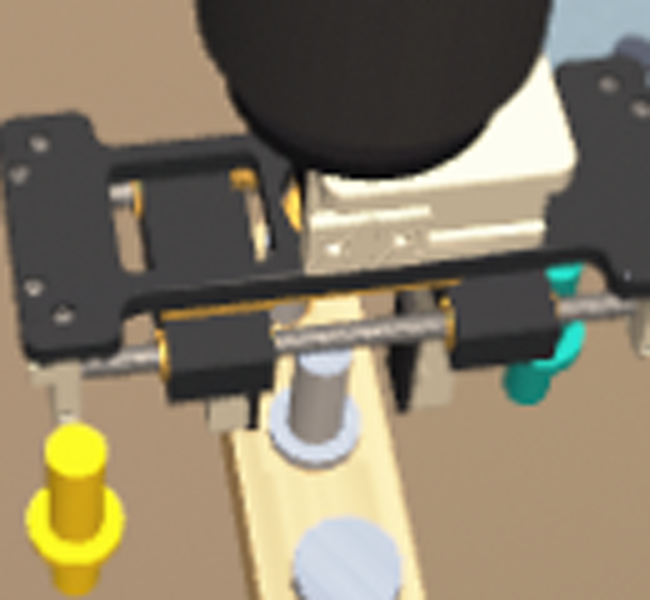

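```bash
python3 -m crank '[{"linear":[-0.02,0,-0.12],"rot":[0,0.05,0],"hand":0.5},{"linear":[0,0,-0.02],"rot":[0,0,0],"hand":0.4},{"linear":[0,0,0],"rot":[0,0,0],"hand":0.0},{"linear":[0,0,0],"rot":[0,0,0],"hand":0.0},{"linear":[0,0,0],"rot":[0,0,0],"hand":0.0},{"linear":[0,0,0],"rot":[0,0,0],"hand":0.0}]'; python3 - <<'E'
from h import *
st()
d=snap('side','s6');c=cloud(d)
i=d['image'][:,:,::-1]
cv2.imwrite('pics/z13.png',cv2.resize(i[310:430,300:430],None,fx=5,fy=5,interpolation=cv2.INTER_CUBIC))
E
```

```text
clock: 4.78
tool_pos: [0.4969, -0.2768, 0.022]
orientation: [-163.5, 89.9, -77.3]
force: [0.7, 0.1, -1.4]
opening: 0.0172
t4.78 tcp [ 0.4969 -0.2768  0.022 ] x [ 0.    -0.002 -1.   ] y [-0.998  0.066 -0.001] yaw_y176.2 F [ 0.7  0.1 -1.4] op0.0172 j [ -9.3  20.4 -25.1   0.2 -44.4   5.4]
```

View pics/z13.png

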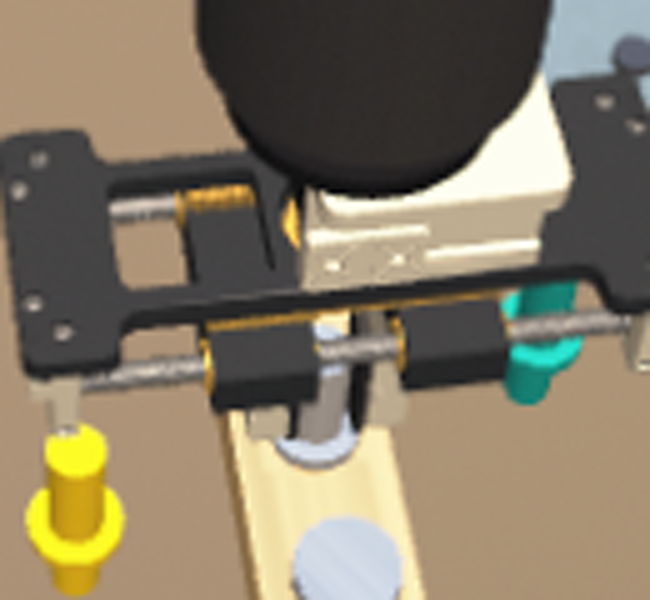

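```bash
python3 -m crank '[{"linear":[0,0,0.15],"rot":[0,0,0],"hand":0},{"linear":[0,0,0.3],"rot":[0,0,0],"hand":0},{"linear":[0,0,0.4],"rot":[0,0,0],"hand":0},{"linear":[0,0,0.6],"rot":[0,0,0],"hand":0},{"linear":[0,0,0.7],"rot":[0,0,0],"hand":0},{"linear":[0,0,0.6],"rot":[0,0,0],"hand":0},{"linear":[0,0,0],"rot":[0,0,0],"hand":0}]'; python3 - <<'E'
from h import *
turn(-4)
d=snap('side','s7');c=cloud(d)
i=d['image'][:,:,::-1]
cv2.imwrite('pics/z14.png',cv2.resize(i[230:430,270:430],None,fx=3,fy=3,interpolation=cv2.INTER_CUBIC))
E
```

```text
clock: 5.7
tool_pos: [0.4952, -0.2764, 0.1949]
orientation: [-167.9, 89.9, -81.8]
force: [0.7, 0.4, -2.8]
opening: 0.0173
t5.70 tcp [ 0.4952 -0.2764  0.1949] x [ 0.    -0.002 -1.   ] y [-0.998  0.066 -0.   ] yaw_y176.2 F [ 0.7  0.4 -2.8] op0.0173 j [ -9.3  10.4 -13.3   0.1 -66.3   5.5]
turn units [ 0.023  0.003 -0.038] deg [ 0.11  0.02 -0.19]
```

View pics/z14.png

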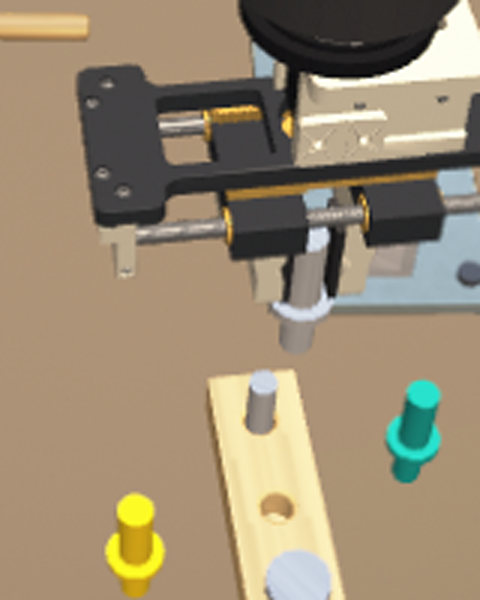

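```bash
python3 -m crank '[{"linear":[0.2,0.5,0],"rot":[0,0,-0.2],"hand":0},{"linear":[0.3,0.8,0],"rot":[0,0,-0.2],"hand":0},{"linear":[0.3,0.8,0],"rot":[0,0,-0.2],"hand":0},{"linear":[0.3,0.8,0],"rot":[0,0,-0.2],"hand":0},{"linear":[0.3,0.8,0],"rot":[0,0,-0.2],"hand":0},{"linear":[0.3,0.8,0],"rot":[0,0,-0.2],"hand":0},{"linear":[0.3,0.8,0],"rot":[0,0,-0.2],"hand":0},{"linear":[0.3,0.8,0],"rot":[0,0,0],"hand":0},{"linear":[0.1,0.3,0],"rot":[0,0,0],"hand":0},{"linear":[0,0,0],"rot":[0,0,0],"hand":0}]'; python3 - <<'E'
from h import *
turn(-11); move([.648,.14,.11])
E
```

```text
clock: 7.0
tool_pos: [0.6321, 0.1201, 0.1802]
orientation: [106.1, 88.7, -175.2]
force: [-0.7, -0.4, -2.3]
opening: 0.0175
t7.00 tcp [0.6321 0.1201 0.1802] x [-0.023 -0.002 -1.   ] y [-0.98   0.196  0.022] yaw_y168.7 F [-0.7 -0.4 -2.3] op0.0175 j [ 27.8  19.   -3.3  -0.6 -69.  -38.9]
turn units [ 0.023 -0.264  0.061] deg [ 0.11 -1.32  0.3 ]
shift units [ 0.264  0.331 -1.169]
```

```bash
python3 -m crank '[{"linear":[0.26,0.33,0],"rot":[0.02,-0.26,0.06],"hand":0},{"linear":[0,0,-0.4],"rot":[0,0,0],"hand":0},{"linear":[0,0,-0.4],"rot":[0,0,0],"hand":0},{"linear":[0,0,-0.3],"rot":[0,0,0],"hand":0},{"linear":[0,0,0],"rot":[0,0,0],"hand":0}]'; python3 - <<'E'
from h import *
turn(-11); move([.648,.14,.11])
d=snap('side','s8');t=snap('top','t8');st()
i=d['image'][:,:,::-1]
cv2.imwrite('pics/z15.png',cv2.resize(i[130:270,330:450],None,fx=4.2,fy=4.2,interpolation=cv2.INTER_CUBIC))
i=t['image'][:,:,::-1]
cv2.imwrite('pics/z16.png',cv2.resize(i[130:240,220:400],None,fx=4.2,fy=4.2,interpolation=cv2.INTER_CUBIC))
E
```

```text
clock: 7.62
tool_pos: [0.6478, 0.1373, 0.1113]
orientation: [-155.2, 89.9, -76.4]
force: [-0.4, -0.7, -1.2]
opening: 0.0173
t7.62 tcp [0.6478 0.1373 0.1113] x [ 0.    -0.001 -1.   ] y [-0.981  0.194 -0.   ] yaw_y168.8 F [-0.4 -0.7 -1.2] op0.0173 j [ 28.8  22.7  -7.3   0.1 -59.9 -40.1]
turn units [0.011 0.003 0.038] deg [0.06 0.01 0.19]
shift units [ 0.004  0.046 -0.021]
t7.72 tcp [0.6491 0.1379 0.1134] x [ 0.003  0.    -1.   ] y [-0.981  0.194 -0.003] yaw_y168.8 F [ 0.7  0.4 -1.4] op0.0173 j [ 28.8  22.6  -7.2   0.1 -60.  -40.1]
```

View pics/z15.png

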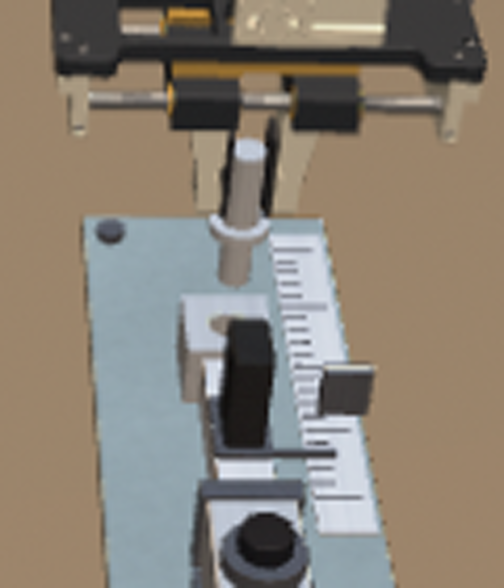

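View pics/z16.png

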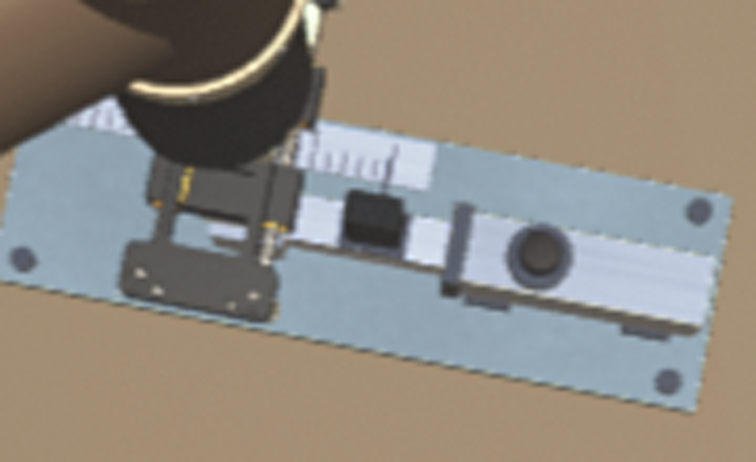

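```bash
python3 - <<'E'
from h import *
i=load('s8')['image'][:,:,::-1]
a=cv2.resize(i[155:240,362:422],None,fx=9,fy=7,interpolation=cv2.INTER_CUBIC)
a=cv2.resize(i[155:240,362:422],None,fx=7,fy=7,interpolation=cv2.INTER_CUBIC)
cv2.imwrite('pics/z17.png',a)
E
```

```text
(no output)
```

View pics/z17.png

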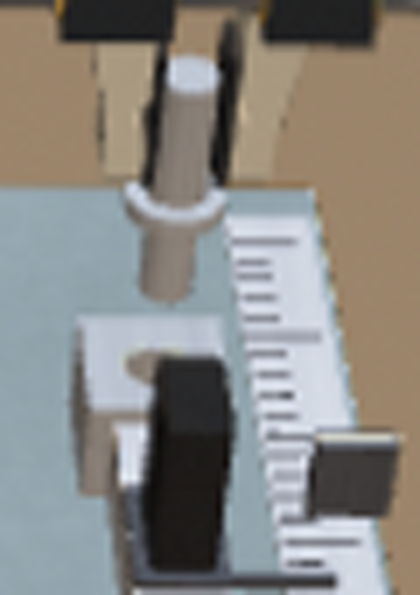

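```bash
python3 - <<'E'
from fit import *
d=load('s8');f=lambda p,z:onz(d,*z1(d,[p],7,(362,155))[0],z).round(4)
print('bore',f((157,362),.065),f((158,368),.065))
A=np.array([(-22,142),(22,142),(-22,98)])/1000
W=[f(p,.065)[:2] for p in((78,317),(223,316),(88,410))];R,o,e=rigid(A,W);print('block',R@[0,.12]+o,np.degrees(np.arctan2(R[1,0],R[0,0])),e)
print('pin top',f((194,76),.177),'foot',f((166,286),.097),'collar ctr',f((176,205),.131))
E
```

```text
bore [0.6508 0.1411 0.065 ] [0.6503 0.1383 0.065 ]
block [0.6504096  0.14099837] -10.708928172703102 [0.39454314 1.40736392 1.01932149]
pin top [0.6493 0.1348 0.177 ] foot [0.6498 0.1386 0.097 ] collar ctr [0.6483 0.1344 0.131 ]
```

```bash
python3 -m crank '[{"linear":[0.02,0.05,-0.15],"rot":[0,0,0],"hand":0},{"linear":[0,0,-0.15],"rot":[0,0,0],"hand":0},{"linear":[0,0,0],"rot":[0,0,0],"hand":0},{"linear":[0,0,0],"rot":[0,0,0],"hand":0}]'; python3 - <<'E'
from h import *
st()
d=snap('side','s9');turn(-11)
move([.65,.1405,.088])
i=d['image'][:,:,::-1]
cv2.imwrite('pics/z18.png',cv2.resize(i[155:240,362:422],None,fx=7,fy=7,interpolation=cv2.INTER_CUBIC))
E
```

```text
clock: 8.22
tool_pos: [0.6516, 0.1413, 0.0964]
orientation: [-66.1, 89.6, 12.7]
force: [-0.5, 0.0, -1.9]
opening: 0.0176
t8.22 tcp [0.6516 0.1413 0.0964] x [ 0.007  0.001 -1.   ] y [-0.981  0.194 -0.006] yaw_y168.8 F [-0.5  0.  -1.9] op0.0176 j [ 29.   23.6  -8.1   0.1 -57.9 -40.3]
t8.28 tcp [0.6515 0.1413 0.0963] x [ 0.006  0.001 -1.   ] y [-0.981  0.194 -0.006] yaw_y168.8 F [-0.3  0.8 -2.2] op0.0175 j [ 29.   23.6  -8.1   0.1 -57.9 -40.3]
turn units [-0.017  0.074  0.034] deg [-0.08  0.37  0.17]
shift units [-0.025 -0.013 -0.139]
```

View pics/z18.png

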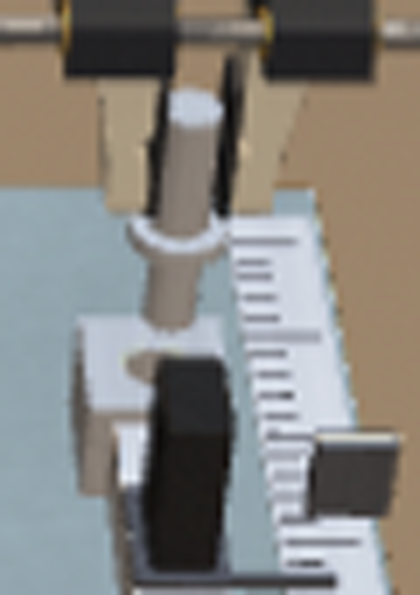

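```bash
python3 - <<'E'
from fit import *
d=load('s9')
f=lambda p,z:onz(d,*z1(d,[p],7,(362,155))[0],z).round(4)
q=lambda p:(np.array(proj(d,p))-[362,155]+.5)*7-.5
print(q([.6515,.1413,.08]),q([.6515,.1413,.065]))
print('foot',f((172,317),.0803),'top',f((195,108),.1603),'collar',f((179,237),.115))
for c in((157,362),(158,365),(158,368)):print('bore',f(c,.065))
E
```

```text
[163.67491952 323.58811307] [159.10357909 361.40583671]
foot [0.6548 0.1436 0.0803] top [0.6533 0.1417 0.1603] collar [0.6522 0.1391 0.115 ]
bore [0.6508 0.1411 0.065 ]
bore [0.6507 0.1397 0.065 ]
bore [0.6503 0.1383 0.065 ]
```

```bash
python3 -m crank '[{"linear":[-0.04,-0.03,0],"rot":[-0.02,0.07,0.03],"hand":0},{"linear":[0,0,-0.17],"rot":[0,0,0],"hand":0},{"linear":[0,0,0],"rot":[0,0,0],"hand":0},{"linear":[0,0,0],"rot":[0,0,0],"hand":0}]'; python3 - <<'E'
from fit import *
st()
d=snap('side','s10');turn(-11)
move([.649,.1395,.084])
i=d['image'][:,:,::-1]
cv2.imwrite('pics/z19.png',cv2.resize(i[175:235,365:415],None,fx=10,fy=10,interpolation=cv2.INTER_CUBIC))
E
```

```text
clock: 8.78
tool_pos: [0.6491, 0.1394, 0.0856]
orientation: [-119.8, 90.0, -40.8]
force: [-0.2, 0.0, -1.7]
opening: 0.0173
t8.78 tcp [0.6491 0.1394 0.0856] x [ 0. -0. -1.] y [-0.982  0.191 -0.   ] yaw_y169.0 F [-0.2  0.  -1.7] op0.0173 j [ 28.9  24.2  -8.8   0.  -57.1 -39.9]
t8.82 tcp [0.6488 0.1393 0.0855] x [-0. -0. -1.] y [-0.982  0.191  0.   ] yaw_y169.0 F [-0.7 -0.4 -2.1] op0.0173 j [ 28.9  24.2  -8.8   0.  -57.1 -39.9]
turn units [ 0.004 -0.002  0.003] deg [ 0.02 -0.01  0.01]
shift units [ 0.003  0.003 -0.024]
```

View pics/z19.png

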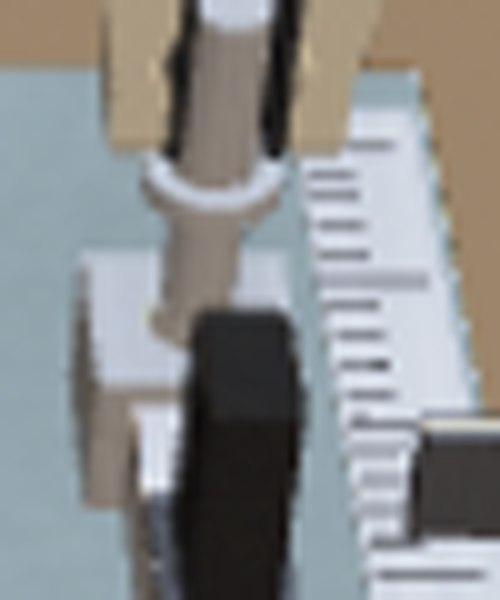

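```bash
python3 -m crank '[{"linear":[0,0,-0.08],"rot":[0,0,0],"hand":0},{"linear":[0,0,-0.06],"rot":[0,0,0],"hand":0},{"linear":[0,0,0],"rot":[0,0,0],"hand":0}]'; python3 - <<'E'
from fit import *
st();print(monitor.get_obs()['moment'])
d=snap('side','s11');
i=d['image'][:,:,::-1]
cv2.imwrite('pics/z20.png',cv2.resize(i[175:235,365:415],None,fx=10,fy=10,interpolation=cv2.INTER_CUBIC))
E
```

```text
clock: 9.2
tool_pos: [0.6488, 0.1394, 0.0765]
orientation: [169.9, 90.0, -111.1]
force: [-0.3, 0.1, -2.1]
opening: 0.0174
t9.20 tcp [0.6488 0.1394 0.0765] x [-0. -0. -1.] y [-0.982  0.191  0.   ] yaw_y169.0 F [-0.3  0.1 -2.1] op0.0174 j [ 28.9  24.6  -9.3   0.  -56.1 -39.9]
[ 0.11547706 -0.09701605  0.04793656]
```

View pics/z20.png

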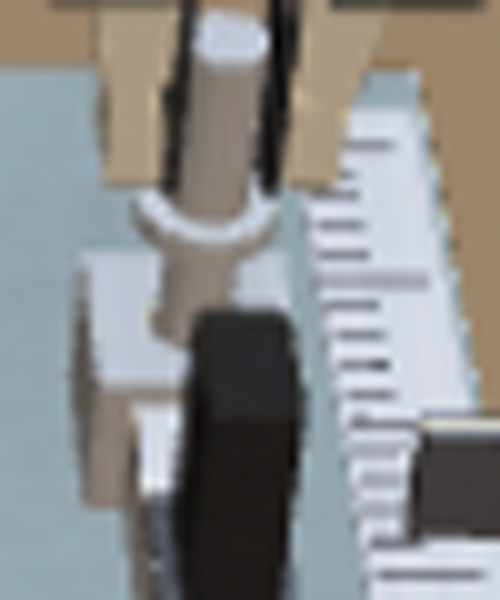

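```bash
python3 -m crank '[{"linear":[0,0,-0.07],"rot":[0,0,0],"hand":0},{"linear":[0,0,-0.07],"rot":[0,0,0],"hand":0},{"linear":[0,0,-0.05],"rot":[0,0,0],"hand":0}]'; python3 - <<'E'
from fit import *
st();print(monitor.get_obs()['moment'])
E
```

```text
clock: 9.62
tool_pos: [0.6492, 0.1395, 0.0649]
orientation: [-72.4, 90.0, 6.6]
force: [0.3, 0.9, -2.2]
opening: 0.0175
t9.62 tcp [0.6492 0.1395 0.0649] x [ 0.001  0.    -1.   ] y [-0.982  0.191 -0.001] yaw_y169.0 F [ 0.3  0.9 -2.2] op0.0175 j [ 28.9  25.3 -10.    0.  -54.7 -39.9]
[ 0.05264347 -0.04736686 -0.00085724]
```

```bash
python3 -m crank '[{"linear":[0,0,-0.08],"rot":[0,0,0],"hand":0},{"linear":[0,0,-0.07],"rot":[0,0,0],"hand":0},{"linear":[0,0,-0.05],"rot":[0,0,0],"hand":0},{"linear":[0,0,-0.03],"rot":[0,0,0],"hand":0}]'; python3 - <<'E'
from fit import *
st();print(monitor.get_obs()['moment'])
E
```

```text
clock: 10.12
tool_pos: [0.649, 0.1395, 0.0498]
orientation: [-109.6, 90.0, -30.6]
force: [-0.5, 0.4, -1.7]
opening: 0.0175
t10.12 tcp [0.649  0.1395 0.0498] x [ 0. -0. -1.] y [-0.982  0.191 -0.   ] yaw_y169.0 F [-0.5  0.4 -1.7] op0.0175 j [ 28.9  26.1 -10.8   0.  -53.  -40. ]
[ 0.12443073 -0.0463326  -0.0210233 ]
```

```bash
python3 -m crank '[{"linear":[0,0,-0.03],"rot":[0,0,0],"hand":0},{"linear":[0,0,-0.03],"rot":[0,0,0],"hand":0}]'; python3 - <<'E'
from fit import *
st();print(monitor.get_obs()['moment'])
d=snap('side','s12');
i=d['image'][:,:,::-1]
cv2.imwrite('pics/z21.png',cv2.resize(i[175:235,365:415],None,fx=10,fy=10,interpolation=cv2.INTER_CUBIC))
E
```

```text
clock: 10.38
tool_pos: [0.6493, 0.1395, 0.0488]
orientation: [-97.0, 89.9, -18.0]
force: [-8.4, 1.0, 15.3]
opening: 0.0174
t10.38 tcp [0.6493 0.1395 0.0488] x [ 0.001 -0.    -1.   ] y [-0.982  0.19  -0.001] yaw_y169.1 F [-8.4  1.  15.3] op0.0174 j [ 29.   26.2 -10.9   0.1 -52.8 -40. ]
[ 0.14191836  2.88806181 -0.01811498]
```

View pics/z21.png

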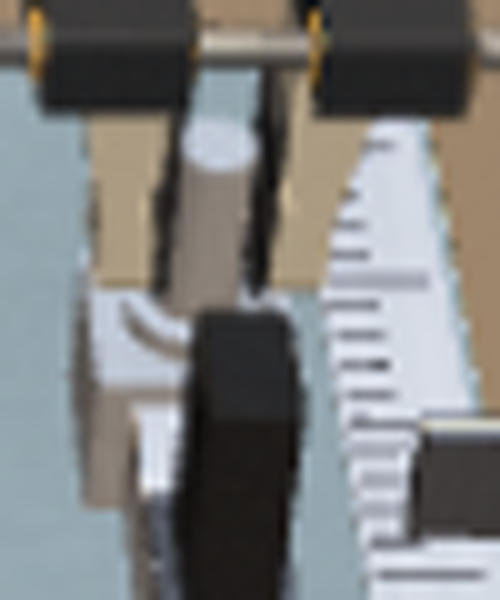

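```bash
python3 -m crank '[{"linear":[0,0,0.02],"rot":[0,0,0],"hand":0.5},{"linear":[0,0,0],"rot":[0,0,0],"hand":0.5},{"linear":[0,0,0],"rot":[0,0,0],"hand":0.5},{"linear":[0,0,0.1],"rot":[0,0,0],"hand":0.5},{"linear":[0,0,0.4],"rot":[0,0,0],"hand":0.5},{"linear":[0,0,0.5],"rot":[0,0,0],"hand":0.5},{"linear":[0,0,0.5],"rot":[0,0,0],"hand":0.5},{"linear":[0,0,0],"rot":[0,0,0],"hand":0.5}]'; python3 - <<'E'
from fit import *
st();turn(-11);move([.6156,-.0323,.15])
d=snap('side','s13');
i=d['image'][:,:,::-1]
cv2.imwrite('pics/z22.png',cv2.resize(i[120:335,330:450],None,fx=2.7,fy=2.7,interpolation=cv2.INTER_CUBIC))
E
```

```text
clock: 11.42
tool_pos: [0.6502, 0.1395, 0.1445]
orientation: [-87.4, 89.8, -8.3]
force: [0.2, -0.6, -0.2]
opening: 0.0441
t11.43 tcp [0.6502 0.1395 0.1445] x [ 0.003 -0.    -1.   ] y [-0.982  0.19  -0.003] yaw_y169.1 F [ 0.2 -0.6 -0.2] op0.0441 j [ 28.9  21.4  -4.8   0.1 -63.6 -39.9]
t11.43 tcp [0.6502 0.1395 0.1445] x [ 0.003 -0.    -1.   ] y [-0.982  0.19  -0.003] yaw_y169.1 F [ 0.2 -0.6 -0.2] op0.0441 j [ 28.9  21.4  -4.8   0.1 -63.6 -39.9]
turn units [ 0.006  0.038 -0.015] deg [ 0.03  0.19 -0.07]
shift units [-0.577 -2.863  0.092]
```

View pics/z22.png

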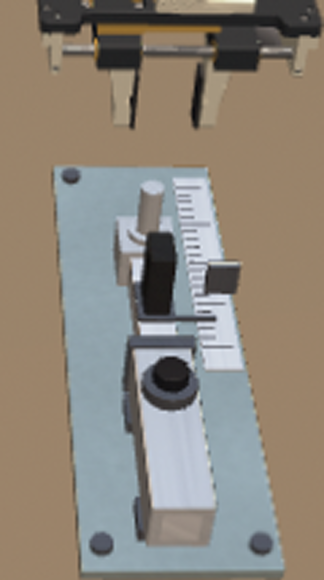

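```bash
python3 -m crank '[{"linear":[-0.13,-0.65,0.1],"rot":[0,0.04,0],"hand":0},{"linear":[-0.13,-0.65,0],"rot":[0,0,0],"hand":0},{"linear":[-0.13,-0.65,0],"rot":[0,0,0],"hand":0},{"linear":[-0.13,-0.65,0],"rot":[0,0,0],"hand":0},{"linear":[-0.06,-0.25,0],"rot":[0,0,0],"hand":0},{"linear":[0,0,0],"rot":[0,0,0],"hand":0}]'; python3 - <<'E'
from fit import *
turn(-11);move([.6156,-.0323,.07])
E
```

```text
clock: 12.22
tool_pos: [0.6099, -0.0361, 0.1432]
orientation: [113.1, 89.4, -167.8]
force: [-0.5, 0.5, 0.1]
opening: 0.0005
t12.22 tcp [ 0.6099 -0.0361  0.1432] x [-0.011 -0.002 -1.   ] y [-0.982  0.189  0.01 ] yaw_y169.1 F [-0.5  0.5  0.1] op0.0005 j [ 14.9  17.1 -11.3  -0.  -62.3 -25.8]
turn units [ 0.027 -0.126 -0.018] deg [ 0.14 -0.63 -0.09]
shift units [ 0.095  0.064 -1.221]
```

```bash
python3 -m crank '[{"linear":[0.09,0.06,-0.2],"rot":[0.02,-0.12,0],"hand":0},{"linear":[0,0,-0.4],"rot":[0,0,0],"hand":0},{"linear":[0,0,-0.35],"rot":[0,0,0],"hand":0},{"linear":[0,0,-0.1],"rot":[0,0,0],"hand":0},{"linear":[0,0,0],"rot":[0,0,0],"hand":0}]'; python3 - <<'E'
from fit import *
turn(-11);move([.6156,-.0323,.06])
d=snap('side','s14');
i=d['image'][:,:,::-1]
cv2.imwrite('pics/z23.png',cv2.resize(i[190:335,350:440],None,fx=4,fy=4,interpolation=cv2.INTER_CUBIC))
E
```

```text
clock: 12.85
tool_pos: [0.6167, -0.0273, 0.075]
orientation: [132.8, 90.0, -147.9]
force: [0.7, -0.1, -0.1]
opening: 0.0005
t12.85 tcp [ 0.6167 -0.0273  0.075 ] x [-0. -0. -1.] y [-0.983  0.185  0.   ] yaw_y169.3 F [ 0.7 -0.1 -0.1] op0.0005 j [ 15.6  20.9 -15.6   0.  -53.5 -26.2]
turn units [ 0.001 -0.002 -0.066] deg [ 0.01 -0.01 -0.33]
shift units [-0.019 -0.084 -0.25 ]
```

View pics/z23.png

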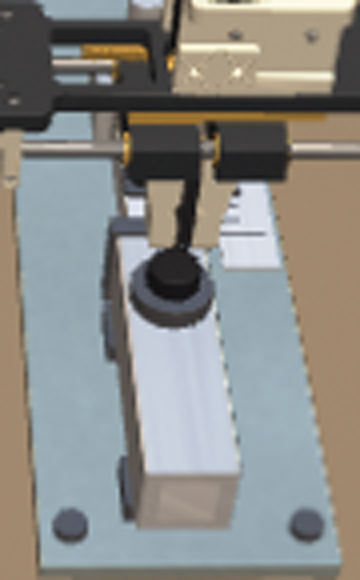

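```bash
python3 -m crank '[{"linear":[-0.02,-0.08,0],"rot":[0,0,-0.06],"hand":0},{"linear":[0,0,-0.2],"rot":[0,0,0],"hand":0},{"linear":[0,0,-0.08],"rot":[0,0,0],"hand":0},{"linear":[0,0,-0.05],"rot":[0,0,0],"hand":0}]'; python3 - <<'E'
from fit import *
turn(-11);move([.6156,-.0323,.05])
E
```

```text
clock: 13.4
tool_pos: [0.617, -0.032, 0.0565]
orientation: [-67.9, 89.8, 11.1]
force: [-0.7, 0.1, 3.2]
opening: 0.0003
t13.40 tcp [ 0.617  -0.032   0.0565] x [ 0.004  0.001 -1.   ] y [-0.982  0.191 -0.004] yaw_y169.0 F [-0.7  0.1  3.2] op0.0003 j [ 15.1  21.9 -16.9   0.  -51.  -26.1]
turn units [-0.009  0.046 -0.003] deg [-0.05  0.23 -0.02]
shift units [-0.024 -0.004 -0.108]
```

Contact came at the expected height with about 3 N, so I'll keep pushing.

```bash
python3 -m crank '[{"linear":[0,0,-0.06],"rot":[0,0,0],"hand":0},{"linear":[0,0,-0.05],"rot":[0,0,0],"hand":0},{"linear":[0,0,-0.03],"rot":[0,0,0],"hand":0}]'; python3 - <<'E'
from fit import *
st()
E
```

```text
clock: 13.78
tool_pos: [0.6172, -0.0321, 0.0488]
orientation: [-73.4, 89.7, 5.7]
force: [-5.7, 2.5, 18.2]
opening: 0.0002
t13.78 tcp [ 0.6172 -0.0321  0.0488] x [ 0.005  0.    -1.   ] y [-0.982  0.19  -0.004] yaw_y169.0 F [-5.7  2.5 18.2] op0.0002 j [ 15.1  22.4 -17.4   0.1 -50.  -26.1]
```

```bash
python3 -m crank '[{"linear":[0,0,0.2],"rot":[0,0,0],"hand":0},{"linear":[0,0,0.5],"rot":[0,0,0],"hand":0},{"linear":[0,0,0.5],"rot":[0,0,0],"hand":0.6},{"linear":[0,0,0.1],"rot":[0,0.05,0],"hand":0.6}]'; python3 - <<'E'
from fit import *
turn(-11);move([.6347,.0658,.125])
d=snap('side','s15');
i=d['image'][:,:,::-1]
cv2.imwrite('pics/z24.png',cv2.resize(i[190:335,350:440],None,fx=4,fy=4,interpolation=cv2.INTER_CUBIC))
E
```

```text
clock: 14.28
tool_pos: [0.617, -0.0324, 0.1292]
orientation: [96.9, 90.0, 175.9]
force: [1.1, -0.1, -0.3]
opening: 0.0152
t14.28 tcp [ 0.617  -0.0324  0.1292] x [-0.001  0.    -1.   ] y [-0.982  0.19   0.001] yaw_y169.0 F [ 1.1 -0.1 -0.3] op0.0152 j [ 15.1  18.  -12.   -0.  -60.1 -26. ]
turn units [-0.    -0.007 -0.008] deg [-0.   -0.03 -0.04]
shift units [ 0.296  1.636 -0.071]
```

View pics/z24.png

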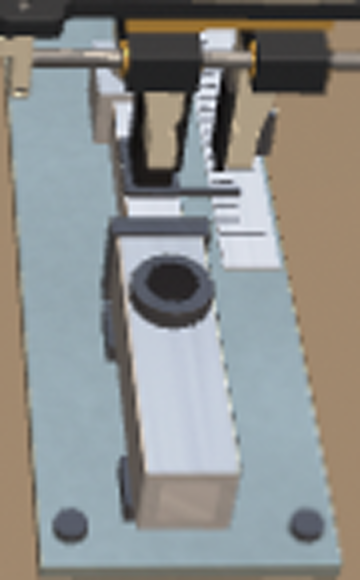

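```bash
python3 -m crank '[{"linear":[0.09,0.5,0],"rot":[0,0,0],"hand":0.6},{"linear":[0.09,0.55,0],"rot":[0,0,0],"hand":0.6},{"linear":[0.09,0.5,0],"rot":[0,0,0],"hand":0.6},{"linear":[0,0.05,0],"rot":[0,0,0],"hand":0.6},{"linear":[0,0,0],"rot":[0,0,0],"hand":0.6}]'; python3 - <<'E'
from fit import *
turn(-11);move([.6347,.0658,.05])
d=snap('side','s16');
i=d['image'][:,:,::-1]
cv2.imwrite('pics/z25.png',cv2.resize(i[140:285,350:440],None,fx=4,fy=4,interpolation=cv2.INTER_CUBIC))
E
```

```text
clock: 14.95
tool_pos: [0.6311, 0.0651, 0.1248]
orientation: [108.0, 89.6, -173.1]
force: [-0.2, -0.2, -0.4]
opening: 0.0522
t14.95 tcp [0.6311 0.0651 0.1248] x [-0.007 -0.001 -1.   ] y [-0.981  0.192  0.007] yaw_y168.9 F [-0.2 -0.2 -0.4] op0.0522 j [ 23.4  19.9  -9.7  -0.1 -60.8 -34.4]
turn units [ 0.01  -0.079  0.019] deg [ 0.05 -0.39  0.09]
shift units [ 0.061  0.011 -1.246]
```

View pics/z25.png

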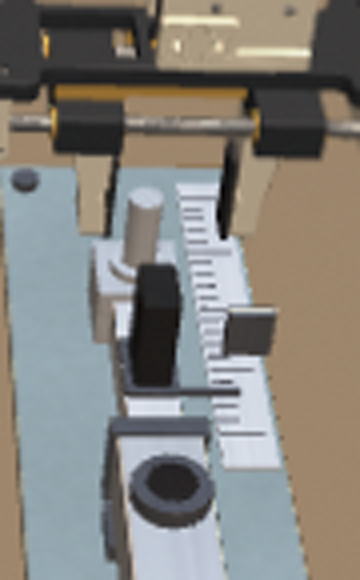

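```bash
python3 -m crank '[{"linear":[0.06,0.01,-0.2],"rot":[0.01,-0.08,0.02],"hand":0.6},{"linear":[0,0,-0.3],"rot":[0,0,0],"hand":0.6},{"linear":[0,0,-0.3],"rot":[0,0,0],"hand":0.6},{"linear":[0,0,-0.2],"rot":[0,0,0],"hand":0.6},{"linear":[0,0,0],"rot":[0,0,0],"hand":0.6}]'; python3 - <<'E'
from fit import *
turn(-11);move([.6347,.0658,.049])
d=snap('side','s17');
i=d['image'][:,:,::-1]
cv2.imwrite('pics/z26.png',cv2.resize(i[140:285,350:440],None,fx=4,fy=4,interpolation=cv2.INTER_CUBIC))
E
```

```text
clock: 15.62
tool_pos: [0.6339, 0.0618, 0.0601]
orientation: [118.3, 90.0, -162.9]
force: [0.1, -0.1, 0.8]
opening: 0.0529
t15.62 tcp [0.6339 0.0618 0.0601] x [-0. -0. -1.] y [-0.981  0.195  0.   ] yaw_y168.8 F [ 0.1 -0.1  0.8] op0.0529 j [ 23.1  23.4 -13.9  -0.  -52.8 -34.3]
turn units [ 0.002 -0.005  0.048] deg [ 0.01 -0.03  0.24]
shift units [ 0.014  0.067 -0.185]
```

View pics/z26.png

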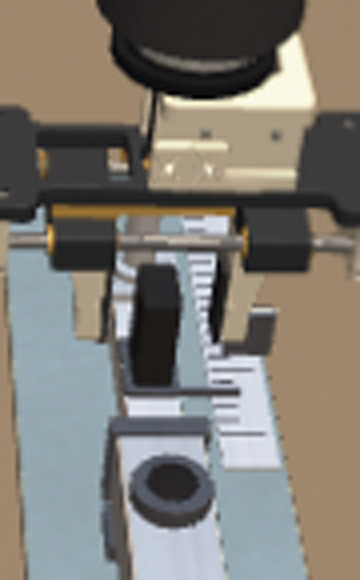

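```bash
python3 -m crank '[{"linear":[0.015,0.067,-0.1],"rot":[0,0,0.05],"hand":0.6},{"linear":[0,0,-0.1],"rot":[0,0,0],"hand":0.5},{"linear":[0,0,0],"rot":[0,0,0],"hand":0},{"linear":[0,0,0],"rot":[0,0,0],"hand":0},{"linear":[0,0,0],"rot":[0,0,0],"hand":0},{"linear":[0,0,0],"rot":[0,0,0],"hand":0},{"linear":[0,0,0],"rot":[0,0,0],"hand":0}]'; python3 - <<'E'
from fit import *
turn(-11);move([.6347,.0658,.049])
d=snap('side','s18');t=snap('top','t18')
i=d['image'][:,:,::-1]
cv2.imwrite('pics/z27.png',cv2.resize(i[140:285,350:440],None,fx=4,fy=4,interpolation=cv2.INTER_CUBIC))
i=t['image'][:,:,::-1]
cv2.imwrite('pics/z28.png',cv2.resize(i[130:240,220:400],None,fx=4.2,fy=4.2,interpolation=cv2.INTER_CUBIC))
E
```

```text
clock: 16.55
tool_pos: [0.6346, 0.0669, 0.0496]
orientation: [-4.6, 89.9, 74.5]
force: [0.1, -0.6, -0.6]
opening: 0.0198
t16.55 tcp [0.6346 0.0669 0.0496] x [ 0.     0.001 -1.   ] y [-0.982  0.19  -0.   ] yaw_y169.0 F [ 0.1 -0.6 -0.6] op0.0198 j [ 23.5  24.1 -14.4  -0.1 -51.5 -34.4]
turn units [-0.014  0.004 -0.006] deg [-0.07  0.02 -0.03]
shift units [ 0.002 -0.019 -0.01 ]
```

View pics/z27.png

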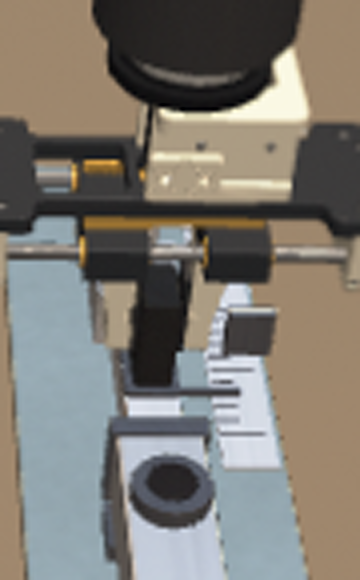

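View pics/z28.png

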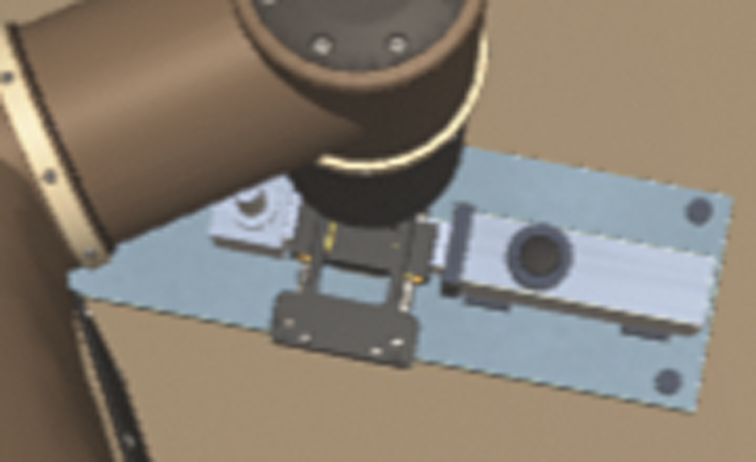

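```bash
python3 - <<'E'
from h import *
i=load('top0')['image'][:,:,::-1]
cv2.imwrite('pics/z29.png',cv2.resize(i[145:180,265:325],None,fx=13,fy=13,interpolation=cv2.INTER_CUBIC))
i=load('side0')['image'][:,:,::-1]
cv2.imwrite('pics/z30.png',cv2.resize(i[205:250,380:430],None,fx=13,fy=13,interpolation=cv2.INTER_CUBIC))
E
```

```text
(no output)
```

View pics/z29.png

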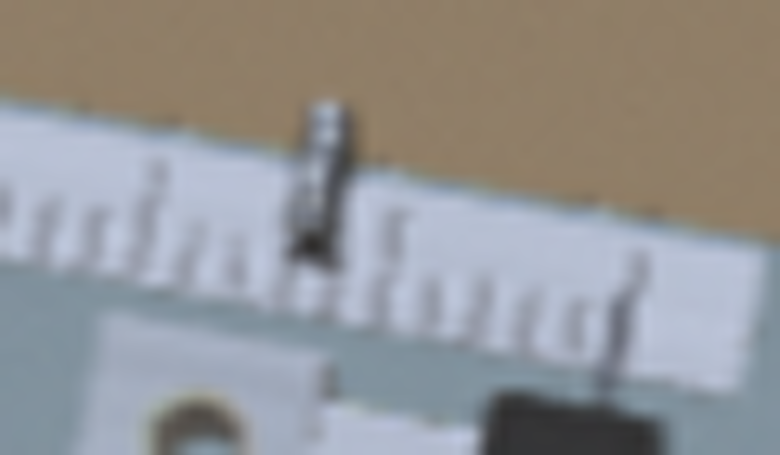

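View pics/z30.png

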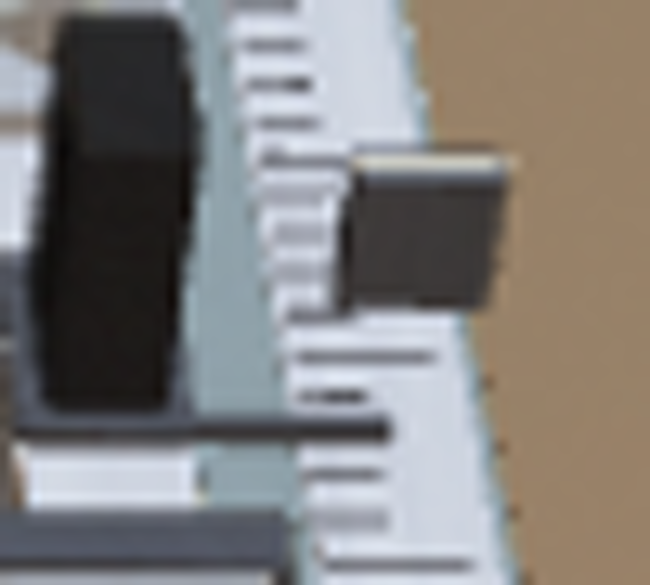

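```bash
python3 - <<'E'
from fit import *
t=load('top0');d=load('side0')
a=np.radians(-11);X=np.array([np.cos(a),np.sin(a)]);Y=np.array([-np.sin(a),np.cos(a)])
def m(s,p,sc,o,z):
    w=onz(s,*z1(s,[p],sc,o)[0],z)[:2];return w
for nm,s,sc,o,rid,idx,ticks in(('top',t,13,(265,145),(314,233),(622,305),[]),('side',d,13,(380,205),(352,166),(388,431),[])):
    r=m(s,rid,sc,o,.042);i=m(s,idx,sc,o,.046)
    print(nm,'rider',r,'idx',i,'dy',(r-i)@Y,'dx',(r-i)@X)
# ticks in side: left ends / right ends on z=.012..013
T=[(270,4),(272,45),(276,84),(286,124),(305,160),(318,316),(365,356),(333,395),(340,474),(350,521),(400,565)]
w=[m(d,p,13,(380,205),.0125) for p in T]
base=m(d,(388,431),13,(380,205),.046)
print('ticks rel idx',[round(float((q-base)@Y*1000),1) for q in w])
# rider foot front bottom edge in side
print('rider front foot',(m(d,(415,308),13,(380,205),.0125)-base)@Y)
E
```

```text
top rider [0.69347176 0.11966082] idx [0.67777821 0.05848152] dy 0.06304972644893712 dx 0.0037316546216696546
side rider [0.69883671 0.12267454] idx [0.68272614 0.05565123] dy 0.06886593823827665 dx 0.003025921728726641
ticks rel idx [146.6, 135.2, 124.6, 113.8, 104.3, 64.0, 54.1, 44.4, 25.2, 14.0, 3.8]
rider front foot 0.06625064433255567
```

```bash
python3 -m crank '[{"linear":[0.02,0.1,0],"rot":[0,0,0],"hand":0},{"linear":[0.04,0.2,0],"rot":[0,0,0],"hand":0},{"linear":[0.04,0.2,0],"rot":[0,0,0],"hand":0}]'; python3 - <<'E'
from fit import *
turn(-11)
E
```

```text
clock: 17.02
tool_pos: [0.6396, 0.0937, 0.0496]
orientation: [149.2, 89.8, -131.9]
force: [-1.1, -5.2, -0.3]
opening: 0.0197
t17.02 tcp [0.6396 0.0937 0.0496] x [-0.002 -0.003 -1.   ] y [-0.981  0.192  0.002] yaw_y168.9 F [-1.1 -5.2 -0.3] op0.0197 j [ 25.6  24.8 -13.1   0.1 -52.2 -36.8]
turn units [ 0.031 -0.028  0.017] deg [ 0.15 -0.14  0.09]
```

The arm slides at about 5 N, so the lock is free.

```bash
python3 -m crank '[{"linear":[0.04,0.2,0],"rot":[0.03,-0.03,0],"hand":0},{"linear":[0.04,0.2,0],"rot":[0,0,0],"hand":0},{"linear":[0.04,0.15,0],"rot":[0,0,0],"hand":0},{"linear":[0,0,0],"rot":[0,0,0],"hand":0},{"linear":[0,0,0],"rot":[0,0,0],"hand":0}]'; python3 - <<'E'
from fit import *
turn(-11)
d=snap('side','s19')
o=monitor.get_obs();a=np.radians(-11);Y=np.array([-np.sin(a),np.cos(a)]);print('drawn',(o['tool_pos'][:2]-[.6346,.0669])@Y)
i=d['image'][:,:,::-1]
cv2.imwrite('pics/z31.png',cv2.resize(i[195:245,375:425],None,fx=12,fy=12,interpolation=cv2.INTER_CUBIC))
cv2.imwrite('pics/z32.png',cv2.resize(i[100:285,340:440],None,fx=3.2,fy=3.2,interpolation=cv2.INTER_CUBIC))
E
```

```text
clock: 17.65
tool_pos: [0.6454, 0.1237, 0.0496]
orientation: [156.4, 89.6, -124.7]
force: [-1.6, -3.3, -0.8]
opening: 0.0198
t17.65 tcp [0.6454 0.1237 0.0496] x [-0.004 -0.005 -1.   ] y [-0.981  0.192  0.003] yaw_y168.9 F [-1.6 -3.3 -0.8] op0.0198 j [ 27.9  25.8 -11.6   0.2 -53.  -39.2]
turn units [ 0.06  -0.042  0.019] deg [ 0.3  -0.21  0.1 ]
drawn 0.0577857174287354
```

View pics/z31.png

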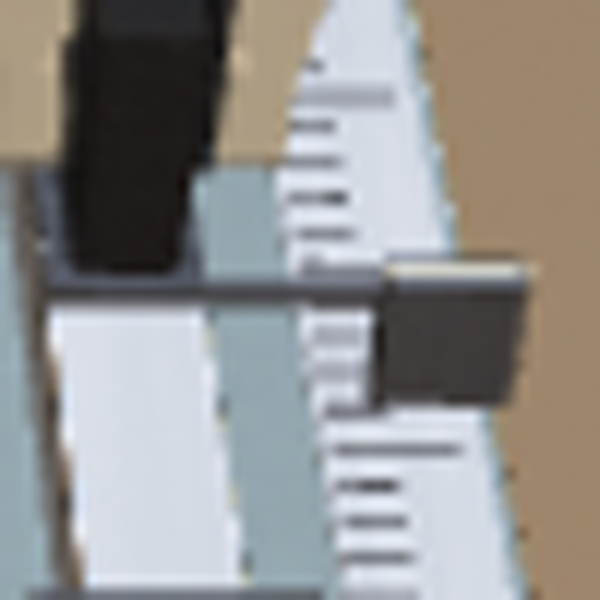

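View pics/z32.png

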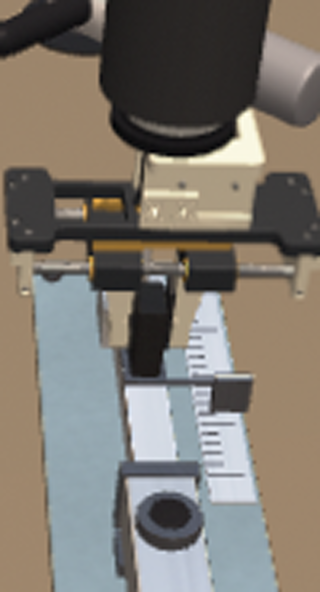

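```bash
cat > dy.py <<'E'
from fit import *
import sys
a=np.radians(-11);X=np.array([np.cos(a),np.sin(a)]);Y=np.array([-np.sin(a),np.cos(a)])
E
python3 - <<'E'
from dy import *
d=load('s19');I=d['image'].astype(int)
f=lambda p,z:onz(d,*z1(d,[p],12,(375,195))[0],z)[:2]
i=f((372,292),.046)
for ry in(265,268,271,274): print(ry,(f((388,ry),.042)-i)@Y,(f((388,ry),.042)-i)@X)
# column profiles: pixel columns through rider and tongue
for u in(402,404,406,408,410,412,415): print(u,[(v,*I[v,u]) for v in range(214,222)])
E
```

```text
265 0.01204793374230441 0.004848279603286414
268 0.01121879155039718 0.004747430563656567
271 0.010390526700235199 0.004646697673029106
274 0.009563137673306342 0.004546080731343891
402 [(214, np.int64(137), np.int64(141), np.int64(151)), (215, np.int64(210), np.int64(217), np.int64(226)), (216, np.int64(218), np.int64(222), np.int64(231)), (217, np.int64(138), np.int64(141), np.int64(150)), (218, np.int64(119), np.int64(124), np.int64(136)), (219, np.int64(75), np.int64(73), np.int64(78)), (220, np.int64(97), np.int64(97), np.int64(101)), (221, np.int64(208), np.int64(214), np.int64(225))]
404 [(214, np.int64(171), np.int64(176), np.int64(189)), (215, np.int64(208), np.int64(216), np.int64(226)), (216, np.int64(213), np.int64(219), np.int64(229)), (217, np.int64(135), np.int64(137), np.int64(147)), (218, np.int64(119), np.int64(123), np.int64(135)), (219, np.int64(75), np.int64(74), np.int64(78)), (220, np.int64(98), np.int64(97), np.int64(101)), (221, np.int64(208), np.int64(214), np.int64(226))]
406 [(214, np.int64(213), np.int64(219), np.int64(228)), (215, np.int64(212), np.int64
[... 1272 characters left out ...]
4(133), np.int64(140), np.int64(148)), (217, np.int64(208), np.int64(209), np.int64(201)), (218, np.int64(114), np.int64(118), np.int64(127)), (219, np.int64(67), np.int64(63), np.int64(66)), (220, np.int64(63), np.int64(60), np.int64(59)), (221, np.int64(63), np.int64(59), np.int64(60))]
415 [(214, np.int64(157), np.int64(134), np.int64(108)), (215, np.int64(157), np.int64(134), np.int64(108)), (216, np.int64(123), np.int64(110), np.int64(95)), (217, np.int64(206), np.int64(206), np.int64(196)), (218, np.int64(114), np.int64(119), np.int64(127)), (219, np.int64(61), np.int64(58), np.int64(58)), (220, np.int64(62), np.int64(59), np.int64(57)), (221, np.int64(62), np.int64(59), np.int64(58))]
```

```bash
python3 - <<'E'
from dy import *
for tag,us,r in(('s19',(388,392,394,396,398,400),range(215,223)),('side0',(396,398,400,402,404,406,408,410),range(234,242))):
    I=load(tag)['image'].astype(int)
    for u in us: print(tag,u,r[0],[int(I[v,u].mean()) for v in r])
I=load('side0')['image'].astype(int)
for u in(404,407,409,411,413,415): print('rider',u,214,[int(I[v,u].mean()) for v in range(214,232)])
d=load('side0')
E
```

```text
s19 388 215 [25, 27, 27, 87, 68, 136, 216, 220]
s19 392 215 [159, 158, 159, 114, 72, 111, 135, 175]
s19 394 215 [164, 163, 164, 116, 72, 109, 160, 165]
s19 396 215 [163, 164, 162, 116, 73, 110, 161, 164]
s19 398 215 [148, 164, 164, 116, 72, 108, 160, 164]
s19 400 215 [215, 184, 135, 126, 75, 137, 215, 219]
side0 396 234 [157, 158, 142, 86, 59, 153, 158, 156]
side0 398 234 [157, 157, 141, 85, 58, 130, 157, 159]
side0 400 234 [156, 156, 141, 84, 58, 131, 157, 158]
side0 402 234 [211, 182, 168, 88, 58, 113, 155, 156]
side0 404 234 [209, 130, 177, 89, 58, 170, 210, 125]
side0 406 234 [215, 92, 182, 89, 58, 174, 214, 126]
side0 408 234 [213, 174, 183, 90, 59, 174, 214, 128]
side0 410 234 [211, 211, 210, 183, 173, 208, 210, 211]
rider 404 214 [172, 210, 214, 135, 209, 177, 172, 212, 177, 173, 214, 177, 173, 214, 175, 126, 210, 213]
rider 407 214 [215, 214, 162, 170, 83, 52, 57, 58, 60, 60, 58, 58, 58, 58, 95, 164, 211, 214]
rider 409 214 [216, 216, 163, 200, 115, 65, 59, 58, 58, 58, 59, 59, 59, 58, 95, 208, 212, 211]
rider 411 214 [209, 212, 156, 199, 115, 64, 58, 57, 58, 56, 57, 57, 56, 59, 93, 211, 216, 215]
rider 413 214 [130, 136, 111, 196, 117, 63, 59, 59, 58, 59, 58, 58, 58, 58, 66, 207, 213, 213]
rider 415 214 [128, 128, 105, 195, 116, 57, 57, 57, 57, 57, 57, 57, 57, 56, 65, 149, 154, 180]
```

```bash
python3 - <<'E'
from dy import *
from scipy.ndimage import map_coordinates
d=load('side0');I=d['image'].astype(float).mean(2)
# gauge origin from side: use line at gauge x = gx on plane z=.0125
base=np.array([.649,.1395])-.12*Y   # gauge origin (robot frame; side frame differs ~1mm)
for gx in(.047,.049,.051,.053):
    ys=np.arange(.03,.20,.0005);px=np.array([proj(d,[*(base+gx*X+y*Y),.0125]) for y in ys])
    p=map_coordinates(I,[px[:,1],px[:,0]],order=3)
    mins=[(round(float(ys[k])*1000,1),int(p[k])) for k in range(2,len(p)-2) if p[k]==p[k-3:k+4].min() and p[k]<185]
    print(gx,mins)
# same for rider/tongue
def gy(u,v,z): 
    w=onz(d,u,v,z)[:2]-base;return (w@X*1000).round(1),(w@Y*1000).round(1)
print('rider ctr',gy(408,217.27,.042),'front foot edge',gy(411,228.27,.0125),'near top edge',gy(409,218.5,.042),'far',gy(409,216.0,.042))
for h in(.046,.048):print('tongue',gy(408,236.57,h))
d=load('s19')
for h in(.046,.048):print('tongue19',gy(402,218.05,h),gy(396,218.05,h))
E
```

```text
Traceback (most recent call last):
ValueError: zero-size array to reduction operation minimum which has no identity
```

```bash
python3 - <<'E'
from dy import *
from scipy.ndimage import map_coordinates
d=load('side0');I=d['image'].astype(float).mean(2)
base=np.array([.649,.1395])-.12*Y
for gx in(.043,.045,.047,.049,.051,.053):
    ys=np.arange(.02,.26,.0005);px=np.array([proj(d,[*(base+gx*X+y*Y),.0125]) for y in ys])
    p=map_coordinates(I,[px[:,1],px[:,0]],order=3)
    print(gx,[(round(float(ys[k])*1000,1),int(p[k])) for k in range(4,len(p)-4) if p[k]==p[k-4:k+5].min() and p[k]<190])
def gy(u,v,z): 
    w=onz(d,u,v,z)[:2]-base;return (w@X*1000).round(1),(w@Y*1000).round(1)
print('rider ctr',gy(408,217.27,.042),'front foot edge',gy(411,228.27,.0125),'near top edge',gy(409,218.5,.042),'far',gy(409,216.0,.042))
for h in(.046,.048):print('tongue',gy(408,236.57,h))
d=load('s19')
for h in(.046,.048):print('tongue19',gy(402,218.05,h),gy(396,218.05,h))
E
```

```text
0.043 [(33.0, 158), (48.5, 151), (58.5, 154), (69.0, 135), (79.5, 52), (87.5, 175), (97.5, 171), (106.0, 171), (118.0, 166), (125.5, 178), (138.0, 167), (146.0, 174), (157.5, 175), (167.0, 174), (179.0, 173), (189.0, 145), (198.5, 155), (208.5, 161), (219.5, 170), (230.5, 164), (237.5, 174), (249.0, 168)]
0.045 [(48.0, 120), (58.0, 160), (69.5, 125), (79.5, 49), (88.0, 131), (98.0, 149), (108.0, 123), (119.0, 162), (128.5, 164), (139.0, 163), (148.0, 127), (158.0, 158), (168.5, 141), (179.0, 159), (190.0, 140), (198.5, 162), (208.5, 139), (219.0, 156), (230.5, 143), (238.5, 151), (249.5, 144)]
0.047 [(48.0, 126), (58.0, 157), (69.5, 122), (79.5, 49), (88.0, 130), (98.0, 122), (108.0, 121), (119.0, 160), (129.0, 161), (139.0, 162), (148.5, 123), (158.0, 133), (168.5, 139), (179.0, 135), (190.0, 140), (198.5, 160), (208.5, 141), (219.5, 138), (230.5, 145), (238.5, 141), (250.0, 149)]
0.049 [(48.0, 127), (58.0, 160), (69.5, 126), (80.0, 49), (88.0, 94), (98.0, 130), (108.0, 125), (119.0, 164), (129.0, 166), (139.0, 165), (148.0, 136), (158.0, 140), (168.5, 145), (179.5, 142), (190.0, 14
[... 411 characters left out ...]
), (69.5, 125), (80.0, 49), (88.5, 87), (98.0, 130), (110.5, 78), (129.0, 181), (139.5, 164), (148.0, 136), (158.0, 137), (168.5, 93), (179.5, 137), (190.0, 131), (198.5, 158), (208.5, 133), (219.5, 141), (230.5, 139), (238.5, 146), (250.0, 147)]
rider ctr (np.float64(55.2), np.float64(113.2)) front foot edge (np.float64(65.2), np.float64(110.2)) near top edge (np.float64(56.9), np.float64(109.1)) far (np.float64(57.9), np.float64(117.4))
tongue (np.float64(46.6), np.float64(47.5))
tongue (np.float64(46.1), np.float64(45.4))
tongue19 (np.float64(40.7), np.float64(105.8)) (np.float64(27.7), np.float64(105.6))
tongue19 (np.float64(40.2), np.float64(103.5)) (np.float64(27.2), np.float64(103.3))
```

```bash
python3 - <<'E'
from dy import *
from scipy.ndimage import map_coordinates
d=load('top0');I=d['image'].astype(float).mean(2)
base=np.array([.649,.1395])-.12*Y
def prof(gx,z,ys):
    px=np.array([proj(d,[*(base+gx*X+y*Y),z]) for y in ys]);return map_coordinates(I,[px[:,1],px[:,0]],order=1)
ys=np.arange(.03,.066,.001)
for gx in np.arange(.014,.056,.003): 
    print('T %.0f'%(gx*1000),prof(gx,.047,ys).astype(int))
ys=np.arange(.098,.128,.001)
for gx in np.arange(.038,.084,.003): print('R %.0f'%(gx*1000),prof(gx,.042,ys).astype(int))
E
```

```text
T 14 [100  90  79  67  61  57  53  52  51  51  51  52  52  53  53  53  53  53
  53  53  53  53  53  53  53  54  54  54  53  53  53  53  53  52  52  55]
T 17 [126 116 102  86  70  63  56  51  51  50  51  51  52  52  53  53  53  53
  52  52  52  52  52  52  52  52  52  52  52  52  53  52  52  51  53  54]
T 20 [136 127 117 102  88  77  70  63  61  59  58  57  56  55  55  55  56  58
  59  60  62  62  61  60  59  59  58  57  57  58  59  59  59  59  63  69]
T 23 [143 137 133 127 122 118 117 118 119 118 117 112 105  97  91  86  85  90
  96 102 109 115 115 114 114 115 115 110 107 105 103 103 106 109 114 120]
T 26 [142 143 142 142 142 142 142 143 144 143 143 142 136 131 124 116 109 114
 121 129 135 140 142 141 141 141 141 141 141 141 141 141 142 142 142 143]
T 29 [154 156 154 151 149 148 148 147 146 147 148 149 145 136 126 122 118 117
 126 134 140 145 149 149 149 150 152 153 154 153 152 149 146 146 147 148]
T 32 [182 183 183 182 183 185 188 189 189 189 185 179 172 156 140 129 132 137
 148 162 176 174 171 170 171 173 175 179 181 180 179 174 165 155 161 166]
T 35 [192 191 191 191 191 191 191 19
[... 2375 characters left out ...]
33 121 111
 115 119 122 123 123 123 123 123 123 123 123 123]
R 71 [124 125 124 124 123 118 111 104 101  99 107 130 153 154 150 144 134 123
 119 121 123 123 124 124 124 124 124 123 123 123]
R 74 [125 125 125 124 124 124 120 118 116 116 116 128 141 149 143 138 132 127
 122 122 123 123 123 124 124 123 123 123 123 123]
R 77 [124 124 124 124 124 124 124 123 123 123 123 124 126 127 127 126 125 124
 123 123 123 124 124 124 124 124 124 124 124 124]
R 80 [123 122 123 124 124 124 124 124 124 124 124 123 123 123 123 123 124 124
 124 124 124 124 124 124 124 124 124 124 124 123]
R 83 [124 124 124 124 124 124 124 124 124 124 123 123 123 123 123 124 124 124
 124 124 124 124 123 123 124 124 124 124 124 124]
```

```bash
python3 -m crank '[{"linear":[0.02,0.12,0],"rot":[0.03,-0.02,0],"hand":0},{"linear":[0,0,0],"rot":[0,0,0],"hand":0},{"linear":[0,0,0],"rot":[0,0,0],"hand":0}]'; cat > chk.py <<'E'
from dy import *
import sys
turn(-11)
d=snap('side',sys.argv[1]);base=np.array([.649,.1395])-.12*Y
o=monitor.get_obs();print('drawn',(o['tool_pos'][:2]-[.6346,.0669])@Y)
i=d['image'][:,:,::-1]
cv2.imwrite('pics/%sz.png'%sys.argv[1],cv2.resize(i[195:245,375:425],None,fx=12,fy=12,interpolation=cv2.INTER_CUBIC))
I=d['image'].astype(int)
for u in(394,396,398,400,402,404,406,409,411): print(u,211,[int(I[v,u].mean()) for v in range(211,222)])
E
python3 chk.py s20
```

```text
clock: 18.08
tool_pos: [0.6465, 0.1292, 0.0496]
orientation: [160.0, 89.7, -121.2]
force: [-1.0, -4.2, 0.4]
opening: 0.0199
t18.07 tcp [0.6465 0.1292 0.0496] x [-0.002 -0.004 -1.   ] y [-0.981  0.193  0.002] yaw_y168.9 F [-1.  -4.2  0.4] op0.0199 j [ 28.3  25.9 -11.4   0.2 -53.  -39.5]
turn units [ 0.043 -0.026  0.028] deg [ 0.22 -0.13  0.14]
drawn 0.06340964151936462
394 211 [162, 162, 162, 163, 164, 132, 82, 61, 159, 164, 163]
396 211 [162, 162, 162, 163, 162, 132, 83, 61, 157, 165, 165]
398 211 [193, 176, 191, 164, 148, 131, 83, 61, 156, 163, 163]
400 211 [146, 214, 221, 142, 215, 167, 89, 62, 172, 177, 217]
402 211 [111, 214, 223, 143, 217, 197, 96, 61, 172, 177, 218]
404 211 [219, 219, 220, 179, 216, 194, 95, 61, 170, 177, 219]
406 211 [220, 220, 220, 219, 219, 193, 117, 132, 171, 97, 79]
409 211 [221, 221, 221, 221, 222, 168, 207, 120, 67, 61, 61]
411 211 [187, 192, 203, 215, 218, 161, 206, 119, 67, 61, 61]
```

View pics/s20z.png

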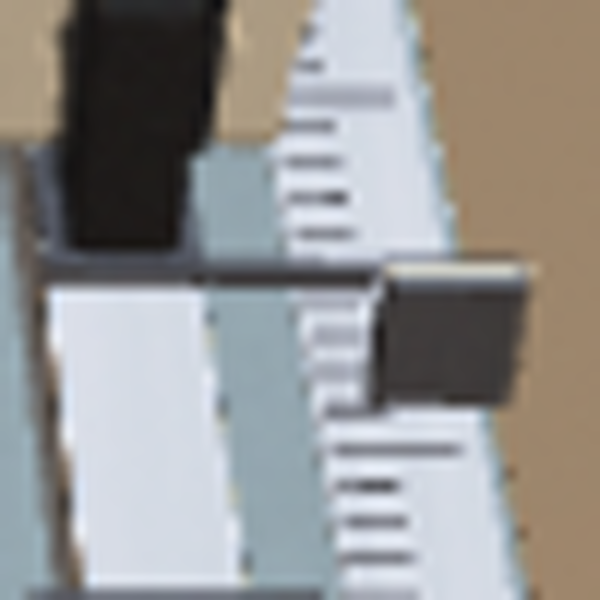

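```bash
python3 -m crank '[{"linear":[0.01,0.045,0],"rot":[0.04,-0.02,0.02],"hand":0}]'; python3 chk.py s21; python3 -c "
from dy import *
o=monitor.get_obs();print(o['clock'],'drawn',(o['tool_pos'][:2]-[.6346,.0669])@Y,o['qvel'])"
```

```text
clock: 18.25
tool_pos: [0.647, 0.1313, 0.0496]
orientation: [145.1, 89.9, -136.0]
force: [-0.8, -4.9, 1.2]
opening: 0.02
t18.25 tcp [0.647  0.1313 0.0496] x [-0.001 -0.001 -1.   ] y [-0.981  0.192  0.001] yaw_y168.9 F [-0.8 -4.9  1.2] op0.0200 j [ 28.4  25.9 -11.3   0.  -52.9 -39.4]
turn units [ 0.01  -0.011  0.011] deg [ 0.05 -0.05  0.05]
drawn 0.06574512900617098
394 211 [162, 161, 162, 163, 163, 102, 63, 133, 162, 163, 164]
396 211 [162, 162, 162, 163, 163, 101, 62, 132, 160, 164, 164]
398 211 [193, 176, 191, 164, 148, 100, 62, 133, 160, 163, 163]
400 211 [145, 214, 221, 142, 215, 115, 62, 175, 179, 178, 217]
402 211 [111, 214, 222, 143, 217, 116, 63, 177, 178, 177, 218]
404 211 [219, 219, 219, 178, 216, 116, 62, 175, 178, 177, 219]
406 211 [220, 220, 220, 219, 219, 166, 138, 134, 171, 97, 79]
409 211 [220, 221, 221, 221, 222, 168, 207, 120, 66, 61, 61]
411 211 [187, 192, 203, 215, 217, 160, 206, 119, 66, 61, 61]
18.3 drawn 0.06574512900617098 [ 0.01138353  0.08331268 -0.0161465   0.12164755  0.00277366 -0.14591467]
```

```bash
python3 - <<'E'
from dy import *
import time
base=np.array([.649,.1395])-.12*Y
d=load('s21')
def gy(u,v,z): return float((onz(d,u,v,z)[:2]-base)@Y*1000)
print('tongue',gy(400,215.81,.046),gy(404,215.85,.046),'rider',gy(408,217.27,.042))
d=snap('side','s22');t=snap('top','t22');s=[]
for k in range(3):
    snap('top','tt');o=monitor.get_obs();s.append(round(float((o['tool_pos'][:2]-[.6346,.0669])@Y)*1000,2))
print(s,o['clock'],o['opening'],o['force'])
i=d['image'][:,:,::-1];cv2.imwrite('pics/s22z.png',cv2.resize(i[100:330,330:440],None,fx=2.6,fy=2.6,interpolation=cv2.INTER_CUBIC))
cv2.imwrite('pics/s22f.png',i);
i=t['image'][:,:,::-1];cv2.imwrite('pics/t22z.png',cv2.resize(i[110:290,200:490],None,fx=2.7,fy=2.7,interpolation=cv2.INTER_CUBIC))
E
```

```text
tongue 113.12324016715604 113.11819870197324 rider 113.16159718837457
[65.78, 65.82, 65.79] 18.55 0.019759702980051305 [-0.78794584 -5.64344442  1.20363907]
```

View pics/s22f.png

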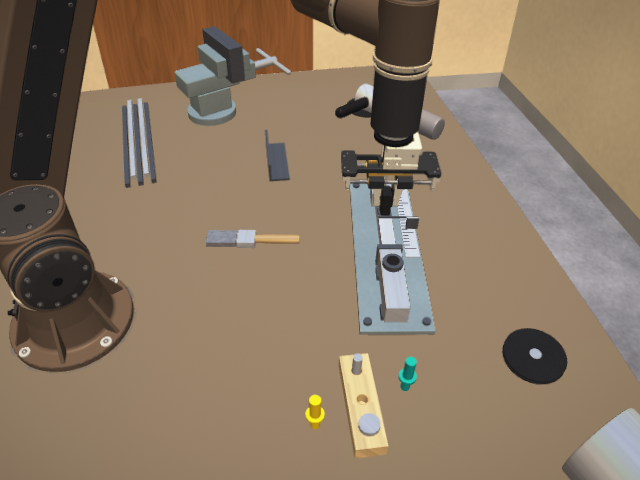

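View pics/t22z.png

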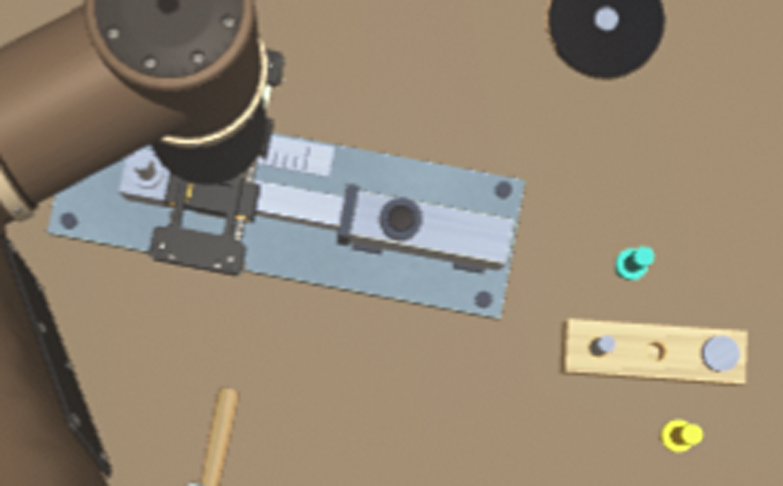

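```bash
python3 -c "
from plant import ticket
print(ticket.close_job())"
```

```text
the job is handed in; nothing more can be done
None
```

The job is handed in at about 18.6 s on the robot's clock. The hand-in gave no verdict, so what follows rests on my own checks.

- **Stop pin:** It went into the bore with no side force and stopped at the seated height I had worked out, 0.0488 against 0.049. The push there was about 15 N. After I let go, the pictures show it standing in the bore on its collar.
- **Lock button:** I pushed it to its stop, about 18 N at the end. It stayed down and the arm slid freely at about 5 N.
- **Draw and hold:** I am holding the arm by the post and it was steady at 65.8 mm drawn by the robot's readings. The last side picture puts the index within 0.1 mm of the rider. The top picture, taken before the draw, had called for about 65.2 mm.
- **Bystanders:** The spare pins and the brush look unmoved in the last pictures, and so does the steel offcut, which shows only in the side view.

Two checks disagreed:
- **Fingertip height:** The fingertips looked about 31 mm higher in the pictures than the reported tool height. I went by the pictures, and the contact heights agreed with them.
- **Side camera:** It read about 2 mm off the top camera along the gauge, so I aligned the index by comparing it with the rider in the same side picture. That comparison takes the tongue's visible top at 46 mm above the bench. If its top were 48 mm instead, the index would be about 2 mm short, but the top picture supports 46 mm.

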